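# Clear the trimmings and lay the portioning ruler along the shortbread

## Task

Sweep the three dark chocolate trimmings off the blue bread board into the steel crumb tray along its front edge with the green scraper block, touching them with nothing else, and stand the scraper upright on the counter again, off the board and its tray. Then lay the portioning ruler flat on the board with its graduated edge flush along the whole pale cut face of the shortbread slab, the red end of the ruler level with the slab's end, and let go. Do not shift the slab or any of the things standing around.

Things in the scene. Friction and masses are not known exactly. Their poses are not given: they have to be found in the camera images.
- board: fixed blue plastic bread board 240 (x) by 360 (y) by 28 mm high; origin at the centre of its underside on the counter, z up. Along its -x edge (towards the robot), from x = -120 to -185 mm, runs a steel crumb tray, open on top, 360 mm long: floor 4 mm above the counter, rims 18 mm high, inner width 62 mm. It turns up to about 20 degrees
- slab: loose firm shortbread slab 90 (x) by 180 (y) by 28 mm high, about 0.8 kg, lying on the board; origin at the centre of its underside, z up. Its -x face (towards the robot and tray, at x = -45 mm) is the pale cut face; the top is brown but for a 12 mm pale strip along that face. It may be turned a few degrees on the board
- slab_corner (a point): +y end of the slab's pale cut face, 4 mm above the board (slab frame x -45, y +90 mm); axes as the slab's
- chip0: dark chocolate trimming 30 (x) by 20 (y) by 10 mm high, 14 g, loose on the board between the slab's cut face and the tray; origin at the centre of its underside
- chip1: another such trimming
- chip2: another such trimming
- scraper: scraper block standing on the counter: 130 mm long (its y), 20 mm thick (its x) for the white lowest 30 mm, green and 22 mm thick above, 85 mm tall, 0.15 to 0.3 kg; origin at the centre of its underside, z up. Grip across its thickness. It stands to the left or right of the board, the ruler on the other side
- ruler: flat aluminium portioning ruler 60 (x) by 200 (y) by 8 mm, about 0.26 kg, lying on the counter; origin at the centre of its underside, z up. Its +x edge (x = +30 mm) is the straight graduated edge; its +y end is red (last 20 mm). A black grip rib 16 mm thick (x), 100 mm long (y) stands on it, centred at x = -12, y = 0, from 8 to 37 mm above the underside
- ruler_grip (a point): middle of the ruler's grip rib, 24 mm above the ruler's underside (ruler frame x -12, y 0)
- ruler_edge_red (a point): red end of the ruler's graduated edge (ruler frame x +30, y +100 mm, half thickness)
- ruler_edge_far (a point): point on the graduated edge 170 mm from the red end (ruler frame x +30, y -70 mm)
- shaker: bystander: loose steel sugar shaker, 46 mm across, 90 mm tall, standing on the board near its +y end; origin at the centre of its underside
- tub: bystander: loose white tub with blue lid, 45 mm across, 63 mm tall, standing on the board near its -y end; origin at the centre of its underside
- plant: bystander: loose potted herb, 92 mm across, 150 mm tall; origin at the centre of its underside
- jar: bystander: loose amber glass jar, 76 mm across, 130 mm tall; origin at the centre of its underside
- mug: bystander: loose blue coffee mug, 72 mm across, 68 mm tall, handle at its +y; origin at the centre of its underside
- loaf: bystander: loose loaf of bread 200 (x) by 90 (y) by 82 mm high; origin at the centre of its underside
- basket: fixed wooden basket of rolls 220 (x) by 140 (y) mm, 80 mm tall; origin at the centre of its underside. Along the far edge of the counter (x above 0.8 m) and at the left edge beside the robot (y above 0.5 m) stand fixed things up to 110 mm high: wire rack, tray, napkin holder, scale
Things that resemble listed ones, but are neither listed nor needed, are in the scene too. What is shaped like the scraper but pink is not meant.

How it is judged (in metres and radians):
On the way:
1. all three trimmings lie in the crumb tray (x of chip0 in the frame of board between -0.185 and -0.12 m and y of chip0 in the frame of board between -0.18 and 0.18 m and height (world z) of each of chip0, chip1, chip2 below 0.024 m and x of chip1 in the frame of board between -0.185 and -0.12 m and y of chip1 in the frame of board between -0.18 and 0.18 m and x of chip2 in the frame of board between -0.185 and -0.12 m and y of chip2 in the frame of board between -0.18 and 0.18 m), for 0.2 s.
At the end, for the whole second after the job is handed in: Trimmings all in the crumb tray; ruler at rest flat on the board, graduated edge within 3 mm of the pale cut face along its length, red end within 8 mm of the slab's +y end; scraper upright and at rest on the counter, off board and tray (all of step 1 and x of ruler_edge_red in the frame of slab between -0.048 and -0.043 m and x of ruler_edge_far in the frame of slab between -0.048 and -0.043 m and y of ruler_edge_red in the frame of slab_corner between -0.008 and 0.008 m and height (world z) of ruler between 0.025 and 0.031 m and angle between ruler's own z axis and vertical below 0.04 rad and height (world z) of scraper below 0.003 m and angle between scraper's own z axis and vertical below 0.1 rad and linear speed of each of ruler, scraper below 0.01 m/s); the robot touches nothing.
It fails at once if a trimming is touched by the robot or by the ruler instead of the scraper (contact force between any of the fingers, the arm, ruler and chip0 above 0.2 N or contact force between any of the fingers, the arm, ruler and chip1 above 0.2 N or contact force between any of the fingers, the arm, ruler and chip2 above 0.2 N).
It fails at once if the slab is shifted by more than 12 mm (distance of any of slab, slab_corner from where it was at the start of the episode above 0.012 m).
It fails at once if a bystander is shifted by more than 20 mm or tipped over (distance of any of shaker, tub, plant, jar, mug, loaf from where it was at the start of the episode above 0.02 m or angle between any of shaker, tub, plant, jar, mug, loaf's own z axis and vertical above 0.5 rad).
It also fails if it takes over 72 s, if anything falls off the work surface, if the arm or the gripper's body presses on something with over 40 N, if the wrist force passes 120 N, or if a joint passes its speed limit or range.

## Robot

A 7-joint arm with a two-finger parallel gripper is mounted at the origin on the work surface. World frame = base frame: x ahead of the robot, y to its left, z up, the work surface at z = 0. Lengths are in mm, angles in rad, forces in N, time in s.
With the tool pointing down it reaches from about 425 to 1025 mm from the base axis. Payload 9.4 kg.
Tool frame: the origin (TCP) lies at the very end of the fingers, on their centre line; the grasp point (between the pads) lies 19 mm behind it; z points along the fingers, y is the line along which they close (so a half turn about z gives the same grasp; the last joint's range is limited). The gripper opens to 93 mm and grips with 3 to 60 N. Pads are 15 mm wide; open, the fingers measure 128 mm over their backs; the gripper's body (75 mm by 188 mm) begins 65 mm behind the grasp point.
Start: joints at [1.163, 0.599, -0.003, 1.599, 0.002, 0.943, -0.08], TCP at [235.47, -685.695, 218.618] pointing down, gripper open.
Joint ranges: [-2.57, 2.57], [-0.35, 1.97], [-1.29, 1.29], [0.11, 2.56], [-1.05, 4.19], [0.11, 1.86], [-2.63, 2.63]. Speed limits (rad/s): [2.22, 2.22, 3.01, 3.01, 3.14, 3.14, 3.14].

## Interface

Orientations are given as a unit quaternion [x, y, z, w].
In Python, from station import env, viewer, job_done gives the robot as it stands. The module is installed in compiled form; this text tells all that it offers.
- The arm moves only by the shell command python3 -m handwheel 'ROWS' [FORCE]. ROWS is JSON, a list of rows, each an object of numbers: "hand": the opening, from -1 (shut) to 1 (fully open); "dx", "dy", "dz": the shift along the tool's x, y, z each as a share of 0.3 m, from -1 to 1; "wx", "wy", "wz": the turn, a rotation vector about the tool's x, y, z each as a share of 45 degrees, from -1 to 1. In form: [{"hand": .., "dx": .., "dy": .., "dz": .., "wx": .., "wy": .., "wz": ..}, ...]. A call has 1 to 5 rows; each row is the pose to reach, as a shift and turn from the pose commanded when the call began, along the tool's axes at that moment; what a row does not reach only later rows make up. A row lasts 1/12 s, in which the tool goes at most 41.7 mm and 7.16 degrees, less where a joint would pass 70% of its speed; a pose out of reach is approached as far as the arm can. A call with a number of a shift or a turn outside -1 to 1 is refused whole. A call with a gripper value outside its range is refused whole. The fingers move at their own pace and stop on an object; FORCE is the grip in N (left out, the last holds). Time passes only in rows, so rows that repeat a pose let the fingers close. It gives the time, the measured TCP pose, the force, the opening and the grip force at its end, in the units of the state.
- env.read_state(): the state, without advancing time (a new reading comes with each control period).
- viewer.get_image(name): name is "scene" or "top" or "wrist"; returns a dict with "pixels" (420x560x3 uint8, blue, green, red), "fx", "fy", "cx", "cy" (pixels), "T" (4x4, takes a point from camera to world coordinates). Camera axes: x right, y down, z forward; pixel columns grow to the right and rows downward; lengths in mm; the calibration is good to about 2 mm. The wrist camera is an equidistant fisheye: a pixel r from the principal point sees the ray r / f radians off the axis. A picture is of the moment at which its call begins. There is no depth.
- job_done(): hands the job in; it is judged then, once.
The state is a dict: "time": time; "joint_pos": joint angles; "dq": joint speeds; "effort": joint torques, N m; "eef_pos": TCP position; "ee_rot": TCP orientation; "wrist_force": force on the tool from outside, world axes, zero at the start; "moment": the same for the moment, N m; "width": finger opening in mm; "grip_force": force on a finger pad.
Only numpy, scipy, OpenCV 4.12 (cv2) and the standard library are available. Lean on these libraries where they do the work, as an engineer would, in place of code of your own. Each camera call takes 0.05 s, during which the arm holds its last target. There are 200 camera calls.

## Working session

There is one attempt and no reset: what is moved stays moved. The work goes in short steps, Python scripts to look and compute and a shell command to move; the robot and the scene stay as the last step left them, time stands still between calls to the robot, and variables do not carry over. Pictures are saved under pics/ and viewed, at most 10 in all, crops included, and the job is handed in when it is done.

```bash
mkdir -p pics; cat > h.py <<'E'
import numpy as np, cv2
from scipy.spatial.transform import Rotation as R
from station import env, viewer, job_done
def snap(n,f):
    d=viewer.get_image(n); cv2.imwrite('pics/'+f+'.png',d['pixels']); np.savez('pics/'+f+'.npz',**{k:np.array(d[k]) for k in d}); return d
def load(f): return dict(np.load('pics/'+f+'.npz'))
def ray(d,u,v,fish=False):
    x=(u-d['cx'])/d['fx'];y=(v-d['cy'])/d['fy']
    if fish:
        r=np.hypot(x,y)+1e-12; c=np.array([x/r*np.sin(r),y/r*np.sin(r),np.cos(r)])
    else: c=np.array([x,y,1.])
    T=d['T']; w=T[:3,:3]@(c/np.linalg.norm(c)); return T[:3,3],w
def onz(d,u,v,z,fish=False):
    o,w=ray(d,u,v,fish); return o+w*(z-o[2])/w[2]
def tri(rays):
    A=sum(np.eye(3)-np.outer(w,w) for o,w in rays); b=sum((np.eye(3)-np.outer(w,w))@o for o,w in rays)
    return np.linalg.solve(A,b)
def proj(d,p,fish=False):
    T=d['T']; c=T[:3,:3].T@(np.asarray(p,float)-T[:3,3])
    if fish:
        r=np.hypot(c[0],c[1]); t=np.arctan2(r,c[2]); x,y=c[0]/r*t,c[1]/r*t
    else: x,y=c[:2]/c[2]
    return np.array([x*d['fx']+d['cx'],y*d['fy']+d['cy']])
E
python3 - <<'E'
from h import *
for n in ('top','scene','wrist'):
    d=snap(n,n+'0'); print(n,d['fx'],d['cx'],d['cy'],np.round(d['T'],3).tolist())
s=env.read_state(); print(s['eef_pos'],s['ee_rot'],s['width'])
a=cv2.imread('pics/top0.png'); cv2.imwrite('pics/top0b.png',cv2.resize(a,(800,600)))
a=cv2.imread('pics/scene0.png'); cv2.imwrite('pics/scene0b.png',cv2.resize(a,(800,600)))
E
```

```text
top 468.89864005752355 273.8930495802024 210.83213494363858 [[0.017, -0.992, 0.126, 314.733], [-1.0, -0.019, -0.017, 19.031], [0.019, -0.126, -0.992, 1456.969], [0.0, 0.0, 0.0, 1.0]]
scene 409.14914957954124 279.4381216152603 210.50500915894827 [[-0.322, 0.813, -0.484, 1102.629], [0.947, 0.272, -0.172, 220.918], [-0.008, -0.514, -0.858, 1137.43], [0.0, 0.0, 0.0, 1.0]]
wrist 325.19226210127806 275.3215224884572 215.11822553002725 [[0.324, -0.907, -0.268, 310.428], [-0.946, -0.312, -0.09, -660.641], [-0.002, 0.283, -0.959, 383.183], [0.0, 0.0, 0.0, 1.0]]
[ 235.36524736 -685.35400184  217.9598531 ] [ 9.86347453e-01  1.64676517e-01 -1.45424177e-04 -5.70406168e-04] 93.18802295572102
```

View pics/top0b.png

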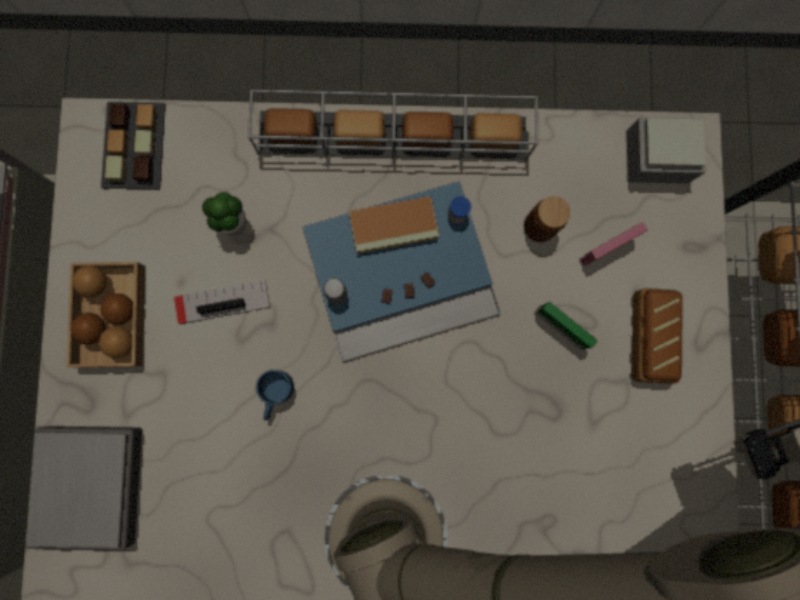

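View pics/scene0b.png

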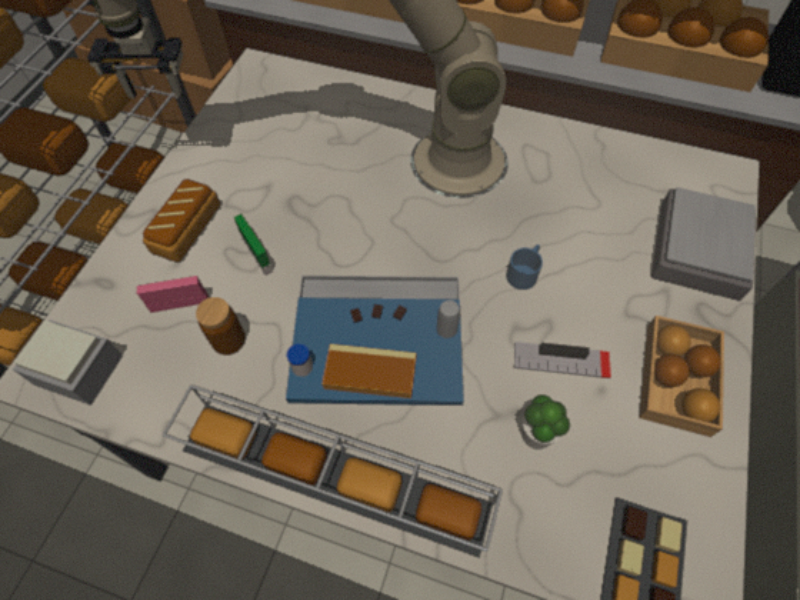

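Top view (800-px scale) candidates for the scraper: the green block at (567,325) and the pink block at (615,243). I take the green one. For the trimmings, three dark ones lie on the board at (387,296), (409,290) and (428,280); the dark squares in the sweets tray at (118,115) and (142,165) are not meant. The ruler is at (222,302) with its red end at +y. I see only one ruler.

```bash
cat > m.py <<'E'
from h import *
def blob(d,cond,roi):
    p=d['pixels'].astype(int); b,g,r=p[...,0],p[...,1],p[...,2]
    m=cond(b,g,r).astype(np.uint8); k=np.zeros_like(m); x0,y0,x1,y1=[int(.7*c) for c in roi]; k[y0:y1,x0:x1]=m[y0:y1,x0:x1]
    n,l,s,c=cv2.connectedComponentsWithStats(k)
    i=1+np.argmax(s[1:,4]); return c[i],s[i,4],cv2.boxPoints(cv2.minAreaRect(np.argwhere(l==i)[:,::-1].astype(np.float32)))
E
python3 - <<'E'
from m import *
t,s=load('top0'),load('scene0')
G=lambda b,g,r:(g>r*1.5)&(g>b*1.3)&(g>40)
B=lambda b,g,r:(b>r*1.4)&(b>70)
D=lambda b,g,r:(b+g+r<150)
S=lambda b,g,r:(r>b*1.4)&(r>70)
K=lambda b,g,r:(b+g+r<130)
RD=lambda b,g,r:(r>g*2.2)&(r>80)
def sh(n,cond,rt,rs,z):
    for nm,d,roi in(('t',t,rt),('s',s,rs)):
        c,a,q=blob(d,cond,roi); print(n,nm,a,np.round(c,1),np.round(onz(d,*c,z)[:2]),'box',[np.round(onz(d,*p,z)[:2]).tolist() for p in q])
    print('  tri',np.round(tri([ray(t,*blob(t,cond,rt)[0]),ray(s,*blob(s,cond,rs)[0])]),1))
sh('scr',G,(530,290,610,360),(220,200,280,275),85)
sh('rib',K,(190,280,255,330),(530,330,600,370),37)
sh('red',RD,(165,280,200,330),(590,340,620,390),8)
for i,(a,b) in enumerate((((387,296),(401,313)),((409,290),(377,311)),((428,280),(357,315)))):
    sh('chip%d'%i,D,(a[0]-11,a[1]-12,a[0]+11,a[1]+12),(b[0]-11,b[1]-12,b[0]+11,b[1]+12),38)
sh('slab',S,(340,190,445,260),(315,335,425,405),56)
# hand points
H=lambda n,pt,ps,z:print(n,np.round(tri([ray(t,pt[0]*.7,pt[1]*.7),ray(s,ps[0]*.7,ps[1]*.7)])),np.round(onz(t,pt[0]*.7,pt[1]*.7,z)))
H('shaker top',(334,287),(449,306),90+28);H('tub top',(460,205),(299,353),91)
H('board +x+y',(304,228),(463,402),28);H('board +x-y',(462,184),(287,401),28)
H('tray -x+y',(343,358),(459,279),18);H('tray -x-y',(498,315),(303,278),18)
H('jar',(553,212),(214,312),130);H('mug',(275,388),(525,262),68)
E
```

```text
scr t 293 [398.2 226.8] [ 449. -372.] box [[481.0, -314.0], [497.0, -327.0], [417.0, -428.0], [401.0, -416.0]]
scr s 279 [176.2 168. ] [ 463. -356.] box [[422.0, -426.0], [399.0, -413.0], [501.0, -290.0], [522.0, -303.0]]
  tri [ 449.2 -374.    60.6]
rib t 204 [154.5 214.6] [477. 358.] box [[476.0, 409.0], [496.0, 311.0], [476.0, 307.0], [457.0, 404.0]]
rib s 6 [407.2 248.3] [485. 401.] box [[487.0, 393.0], [482.0, 394.0], [483.0, 406.0], [487.0, 406.0]]
  tri [477.5 383.5  15.7]
red t 92 [125.9 216.5] [472. 452.] box [[498.0, 466.0], [501.0, 451.0], [447.0, 439.0], [444.0, 454.0]]
red s 98 [423.2 254.7] [474. 455.] box [[448.0, 441.0], [442.0, 456.0], [498.0, 468.0], [504.0, 453.0]]
  tri [472.7 454.2   4.4]
chip0 t 51 [270.4 207.6] [505.   6.] box [[494.0, 17.0], [521.0, 12.0], [518.0, -6.0], [490.0, -1.0]]
chip0 s 41 [279.5 218.9] [511.  10.] box [[521.0, -1.0], [493.0, 3.0], [498.0, 20.0], [526.0, 16.0]]
  tri [505.8   6.9  28.6]
chip1 t 53 [286.5 203.9] [517. -43.] box [[532.0, -35.0], [532.0, -50.0], [505.0, -51.0], [504.0, -35.0]]
chip1 s 39 [263.6 217.8] [523. -38.] box [[536
[... 225 characters left out ...]
8.] box [[538.0, -93.0], [528.0, -80.0], [553.0, -62.0], [563.0, -74.0]]
  tri [542.9 -80.8  30.7]
slab t 1412 [274.6 154. ] [668.  -4.] box [[687.0, 91.0], [725.0, -84.0], [650.0, -99.0], [613.0, 75.0]]
slab s 1952 [258.3 259.2] [666.  -1.] box [[731.0, -78.0], [636.0, -107.0], [598.0, 75.0], [694.0, 96.0]]
  tri [667.2  -2.4  58.1]
shaker top [510. 114. 123.] [511. 113. 118.]
tub top [ 692. -141.   95.] [ 694. -145.   91.]
board +x+y [655. 192.  16.] [653. 188.  28.]
board +x-y [ 765. -154.    5.] [ 760. -156.   28.]
tray -x+y [372. 101.  15.] [373.  96.  18.]
tray -x-y [ 474. -240.    1.] [ 472. -237.   18.]
jar [ 674. -329.  124.] [ 673. -330.  130.]
mug [307. 236.  55.] [307. 231.  68.]
```

```bash
python3 -m handwheel '[{"hand":1,"dx":0.1,"dy":-0.07,"wz":-0.14},{"hand":1,"dx":0.21,"dy":-0.15,"wz":-0.29},{"hand":1,"dx":0.32,"dy":-0.23,"wz":-0.44},{"hand":1,"dx":0.42,"dy":-0.31,"wz":-0.58},{"hand":1,"dx":0.5,"dy":-0.376,"wz":-0.724}]' 20
python3 -m handwheel '[{"hand":0.2,"dx":0.12,"dy":-0.01},{"hand":0.2,"dx":0.24,"dy":-0.02},{"hand":0.2,"dx":0.37,"dy":-0.03},{"hand":0.2,"dx":0.5,"dy":-0.04},{"hand":0.2,"dx":0.63,"dy":-0.04}]'
python3 -m handwheel '[{"hand":0.2},{"hand":0.2}]'
python3 - <<'E'
from h import *
d=snap('wrist','w1'); print(np.round(d['T'],3).tolist()); s=env.read_state(); print(s['eef_pos'],R.from_quat(s['ee_rot']).as_matrix().round(4).tolist(),s['width'],s['wrist_force'])
E
```

```text
[[0.324, -0.907, -0.268, 310.439], [-0.946, -0.312, -0.091, -660.675], [-0.001, 0.283, -0.959, 383.293], [0.0, 0.0, 0.0, 1.0]]
[ 235.3641456  -685.42636154  218.06683174] [[0.9458, 0.3248, -0.0004], [0.3248, -0.9458, 0.0009], [-0.0001, -0.001, -1.0]] 93.13492748710169 [-0.19966886 -0.97774614  0.85545425]invalid input at $[0]: expected keys hand, dx, dy, dz, wx, wy, wz
invalid input at $[0]: expected keys hand, dx, dy, dz, wx, wy, wz
invalid input at $[0]: expected keys hand, dx, dy, dz, wx, wy, wz
```

View pics/w1.png

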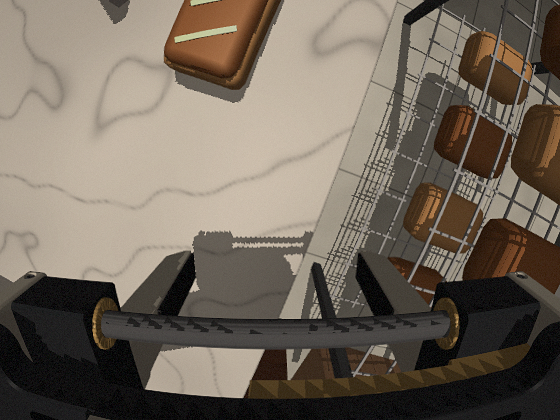

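The rows were refused because every key is needed. The arm is still at its start, and the wrist view shows the loaf at (215,40) and the fingers at the bottom.

```bash
python3 -m handwheel '[{"hand":1,"dx":0.1,"dy":-0.07,"dz":0,"wx":0,"wy":0,"wz":-0.14},{"hand":1,"dx":0.21,"dy":-0.15,"dz":0,"wx":0,"wy":0,"wz":-0.29},{"hand":1,"dx":0.32,"dy":-0.23,"dz":0,"wx":0,"wy":0,"wz":-0.44},{"hand":1,"dx":0.42,"dy":-0.31,"dz":0,"wx":0,"wy":0,"wz":-0.58},{"hand":1,"dx":0.5,"dy":-0.376,"dz":0,"wx":0,"wy":0,"wz":-0.724}]' 20
python3 -m handwheel '[{"hand":0.2,"dx":0.12,"dy":-0.01,"dz":0,"wx":0,"wy":0,"wz":0},{"hand":0.2,"dx":0.24,"dy":-0.02,"dz":0,"wx":0,"wy":0,"wz":0},{"hand":0.2,"dx":0.37,"dy":-0.03,"dz":0,"wx":0,"wy":0,"wz":0},{"hand":0.2,"dx":0.5,"dy":-0.04,"dz":0,"wx":0,"wy":0,"wz":0},{"hand":0.2,"dx":0.63,"dy":-0.04,"dz":0,"wx":0,"wy":0,"wz":0}]'
python3 -m handwheel '[{"hand":0.2,"dx":0,"dy":0,"dz":0,"wx":0,"wy":0,"wz":0},{"hand":0.2,"dx":0,"dy":0,"dz":0,"wx":0,"wy":0,"wz":0}]'
python3 - <<'E'
from h import *
d=snap('wrist','w2'); print(np.round(d['T'],3).tolist()); s=env.read_state(); print(s['eef_pos'],R.from_quat(s['ee_rot']).as_matrix().round(4).tolist(),s['width'],s['wrist_force'])
E
```

```text
time: 0.62
eef_pos: [342.5, -527.4, 218.6]
ee_rot: [0.899, 0.438, 0.0, -0.0]
wrist_force: [-0.0, -0.6, 0.4]
width: 93.2
grip_force: 0.0
time: 1.03
eef_pos: [449.1, -373.1, 218.7]
ee_rot: [0.901, 0.434, -0.0, -0.0]
wrist_force: [0.8, -0.5, 0.5]
width: 64.2
grip_force: 0.0
time: 1.2
eef_pos: [450.7, -372.5, 218.7]
ee_rot: [0.899, 0.437, 0.0, -0.0]
wrist_force: [-0.1, -1.2, -0.5]
width: 56.6
grip_force: 0.0
[[0.786, -0.593, -0.174, 499.753], [-0.618, -0.754, -0.222, -311.33], [0.0, 0.282, -0.959, 384.101], [0.0, 0.0, 0.0, 1.0]]
[ 449.21509945 -374.3394463   218.57960456] [[0.6205, 0.7842, -0.0003], [0.7842, -0.6205, -0.0001], [-0.0003, -0.0002, -1.0]] 56.0353441394231 [-0.47358639 -0.20359267  0.13606256]
```

View pics/w2.png

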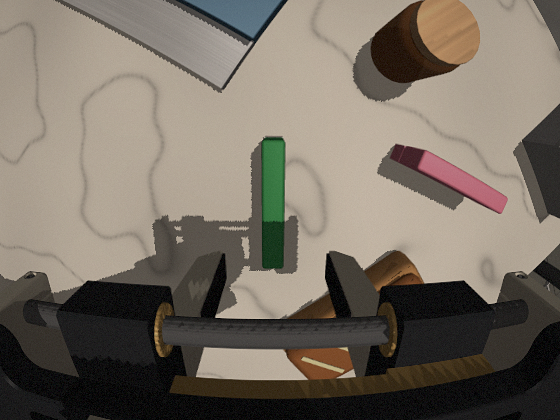

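The wrist view shows the green scraper alone between the fingers, its top face running from (274,139) to (272,267). The pink one is off at (450,180), so the choice is right.

```bash
python3 - <<'E'
from m import *
d=load('w2'); t=load('top0')
G=lambda b,g,r:(g>r*1.5)&(g>b*1.3)&(g>30)
p=d['pixels'].astype(int); m=G(p[...,0],p[...,1],p[...,2]); m[:120]=0;m[280:]=0;m[:,:240]=0;m[:,310:]=0
ys=np.arange(148,262,4); C=[];W=[]
for y in ys:
    x=np.where(m[y])[0]; a=onz(d,x.min()-.5,y,85,True);b=onz(d,x.max()+.5,y,85,True); C.append((a+b)/2); W.append(np.linalg.norm(a-b))
C=np.array(C)[:,:2]; v=cv2.fitLine(C.astype(np.float32),cv2.DIST_L2,0,.01,.01).ravel(); print('dir',np.degrees(np.arctan2(v[1],v[0])),'pt',v[2:],'width',np.median(W))
r=np.where(m[:,265:283].any(1))[0]; A=onz(d,274,r.min()-.5,85,True);B=onz(d,272,r.max()+.5,85,True); print(A,B,(A+B)/2,np.linalg.norm(A-B))
c,a,q=blob(t,G,(530,290,610,360)); print(np.round(tri([ray(t,*c),ray(d,273,200,True)]),1))
s=env.read_state(); print(s['eef_pos'],s['time'])
# TCP in image
print(proj(d,[450,-373,218.6],True),proj(d,[450,-373,60],True))
E
```

```text
dir 51.326256 pt [ 449.563   -370.84848] width 21.0302194144434
[ 490.10670201 -321.74183107   85.        ] [ 408.47891491 -421.96716782   85.        ] [ 449.29280846 -371.85449945   85.        ] 129.26025589741502
[ 449.9 -372.3   72.1]
[ 449.21509945 -374.3394463   218.57960456] 1.25
[273.5468732 267.325287 ] [274.31675935 200.09856916]
```

```bash
python3 -m handwheel '[{"hand":0.2,"dx":0.003,"dy":-0.004,"dz":0.12,"wx":0,"wy":0,"wz":0},{"hand":0.2,"dx":0.003,"dy":-0.004,"dz":0.25,"wx":0,"wy":0,"wz":0},{"hand":0.2,"dx":0.003,"dy":-0.004,"dz":0.38,"wx":0,"wy":0,"wz":0},{"hand":0.2,"dx":0.003,"dy":-0.004,"dz":0.5,"wx":0,"wy":0,"wz":0},{"hand":0.2,"dx":0.003,"dy":-0.004,"dz":0.589,"wx":0,"wy":0,"wz":0}]' 30
python3 -m handwheel '[{"hand":0.2,"dx":0,"dy":0,"dz":0,"wx":0,"wy":0,"wz":0},{"hand":-0.9,"dx":0,"dy":0,"dz":0,"wx":0,"wy":0,"wz":0},{"hand":-0.9,"dx":0,"dy":0,"dz":0,"wx":0,"wy":0,"wz":0},{"hand":-0.9,"dx":0,"dy":0,"dz":0,"wx":0,"wy":0,"wz":0},{"hand":-0.9,"dx":0,"dy":0,"dz":0,"wx":0,"wy":0,"wz":0}]'
python3 -m handwheel '[{"hand":-0.9,"dx":0,"dy":0,"dz":0,"wx":0,"wy":0,"wz":0},{"hand":-0.9,"dx":0,"dy":0,"dz":0,"wx":0,"wy":0,"wz":0},{"hand":-0.9,"dx":0,"dy":0,"dz":0,"wx":0,"wy":0,"wz":0},{"hand":-0.9,"dx":0,"dy":0,"dz":0,"wx":0,"wy":0,"wz":0}]'
```

```text
time: 1.67
eef_pos: [446.2, -374.7, 39.2]
ee_rot: [0.901, 0.433, -0.001, -0.001]
wrist_force: [0.2, 0.3, -0.1]
width: 55.5
grip_force: 0.0
time: 2.08
eef_pos: [449.1, -374.4, 43.9]
ee_rot: [0.901, 0.434, 0.001, 0.001]
wrist_force: [0.3, 0.2, -0.8]
width: 33.9
grip_force: 0.0
time: 2.42
eef_pos: [448.8, -373.8, 43.1]
ee_rot: [0.901, 0.435, 0.0, 0.001]
wrist_force: [-1.1, 0.1, 8.7]
width: 21.7
grip_force: 30.0
```

```bash
python3 -m handwheel '[{"hand":-0.9,"dx":0,"dy":0,"dz":-0.08,"wx":0,"wy":0,"wz":0},{"hand":-0.9,"dx":0,"dy":0,"dz":-0.2,"wx":0,"wy":0,"wz":0},{"hand":-0.9,"dx":0,"dy":0,"dz":-0.32,"wx":0,"wy":0,"wz":0},{"hand":-0.9,"dx":0,"dy":0,"dz":-0.42,"wx":0,"wy":0,"wz":0},{"hand":-0.9,"dx":0,"dy":0,"dz":-0.45,"wx":0,"wy":0,"wz":0}]'
python3 -m handwheel '[{"hand":-0.9,"dx":0.1,"dy":-0.03,"dz":0,"wx":0,"wy":0,"wz":-0.1},{"hand":-0.9,"dx":0.22,"dy":-0.08,"dz":0,"wx":0,"wy":0,"wz":-0.24},{"hand":-0.9,"dx":0.35,"dy":-0.12,"dz":0,"wx":0,"wy":0,"wz":-0.37},{"hand":-0.9,"dx":0.47,"dy":-0.16,"dz":0,"wx":0,"wy":0,"wz":-0.5},{"hand":-0.9,"dx":0.585,"dy":-0.2,"dz":0,"wx":0,"wy":0,"wz":-0.62}]'
python3 -m handwheel '[{"hand":-0.9,"dx":0.13,"dy":0.02,"dz":0,"wx":0,"wy":0,"wz":-0.13},{"hand":-0.9,"dx":0.26,"dy":0.04,"dz":0,"wx":0,"wy":0,"wz":-0.26},{"hand":-0.9,"dx":0.39,"dy":0.06,"dz":0,"wx":0,"wy":0,"wz":-0.39},{"hand":-0.9,"dx":0.51,"dy":0.08,"dz":0,"wx":0,"wy":0,"wz":-0.51},{"hand":-0.9,"dx":0.61,"dy":0.093,"dz":0,"wx":0,"wy":0,"wz":-0.61}]'
python3 -m handwheel '[{"hand":-0.9,"dx":0,"dy":0,"dz":0,"wx":0,"wy":0,"wz":0},{"hand":-0.9,"dx":0,"dy":0,"dz":0,"wx":0,"wy":0,"wz":0}]'
python3 - <<'E'
from h import *
d=snap('wrist','w3'); print(np.round(d['T'],3).tolist()); s=env.read_state(); print(s['eef_pos'],R.from_quat(s['ee_rot']).as_matrix().round(4).tolist(),s['width'],s['wrist_force'])
E
```

```text
time: 2.83
eef_pos: [449.9, -374.4, 181.6]
ee_rot: [0.901, 0.435, 0.001, 0.003]
wrist_force: [0.1, 0.4, -2.8]
width: 21.8
grip_force: 30.0
time: 3.25
eef_pos: [510.7, -196.6, 176.5]
ee_rot: [0.767, 0.641, -0.0, -0.0]
wrist_force: [0.0, 0.4, -2.0]
width: 22.0
grip_force: 30.0
time: 3.67
eef_pos: [572.0, -20.8, 176.4]
ee_rot: [0.593, 0.805, 0.0, -0.0]
wrist_force: [0.8, 0.7, -2.3]
width: 22.0
grip_force: 30.0
time: 3.83
eef_pos: [571.5, -21.7, 176.1]
ee_rot: [0.594, 0.804, 0.0, -0.001]
wrist_force: [0.2, 0.0, -3.0]
width: 22.0
grip_force: 30.0
[[0.956, 0.282, 0.082, 548.871], [0.293, -0.917, -0.27, 52.763], [-0.0, 0.282, -0.959, 341.578], [0.0, 0.0, 0.0, 1.0]]
[571.0407534  -23.722235   176.10989982] [[-0.2909, 0.9568, -0.0015], [0.9568, 0.2909, -0.0002], [0.0002, -0.0015, -1.0]] 21.973768950923546 [-0.16197406 -0.71657506 -2.74537599]
```

View pics/w3.png

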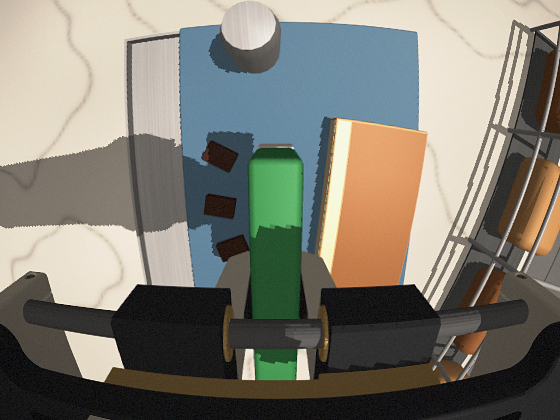

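The wrist view shows the chips at (220,156), (221,206) and (232,248), the board/tray edge at column 181–193, the slab's pale face from (333,119) to (320,250), and the scraper hanging parallel to the board between them.

```bash
python3 - <<'E'
from h import *
d=load('w3')
P=lambda u,v,z:onz(d,u,v,z,True)[:2]
for n,u,v,z in(('b/t edge',180,35,28),('b/t',183,120,28),('b/t',186,200,28),('b/t',191,265,28),('board +x+y',417,32,28),('+x',420,115,28),('board -x+y',179,29,28),
 ('chip0',221,156,33),('chip1',221,206,33),('chip2',233,248,33),('tray out',126,42,18),('tray out',131,200,18),('face top',336,119,56),('face top',330,180,56),('face top',324,240,56),('corner +x+y',427,132,56),('face bot',321,185,28)): print(n,np.round(P(u,v,z),1))
t=load('top0')
# edge of green vs pixel
p=d['pixels'].astype(int); 
for v in range(125,252,20):
    row=p[v]; g=row[300:360]; print(v,[(300+i,tuple(g[i])) for i in range(18,44,2)] if v in(145,205) else '')
E
```

```text
b/t edge [432.9 112.7]
b/t [461.3  30.7]
b/t [484.2 -46.7]
b/t [ 504.8 -116.3]
board +x+y [656.4 192. ]
+x [685.  108.9]
board -x+y [429.8 118.7]
chip0 [508.4   7.2]
chip1 [521.2 -40.7]
chip2 [544.1 -80.4]
tray out [370.8  97.2]
tray out [420.4 -68.1]
face top [598.5  71.9]
face top [610.7  18.4]
face top [624.6 -37.4]
corner +x+y [685.2  91.6]
face bot [609.8   7.5]
125 
145 [(318, (np.int64(164), np.int64(140), np.int64(108))), (320, (np.int64(79), np.int64(65), np.int64(51))), (322, (np.int64(86), np.int64(74), np.int64(58))), (324, (np.int64(83), np.int64(71), np.int64(54))), (326, (np.int64(84), np.int64(70), np.int64(53))), (328, (np.int64(72), np.int64(86), np.int64(90))), (330, (np.int64(66), np.int64(86), np.int64(98))), (332, (np.int64(110), np.int64(139), np.int64(147))), (334, (np.int64(124), np.int64(191), np.int64(232))), (336, (np.int64(226), np.int64(249), np.int64(246))), (338, (np.int64(225), np.int64(248), np.int64(246))), (340, (np.int64(225), np.int64(248), np.int64(246))), (342, (np.int64(226), np.int64(249), np.int64(247)))]
165 
185 
205 [(318, (np.int64(82), np.int64(70), np.int64(52))), (320, (np.int64(80), np.int64(79), np.int64(73))), (322, (np.int64(65), np.int64(87), np.int64(101))), (324, (np.int64(80), np.int64(105), np.int64(114))), (326, (np.int64(97), np.int64(153), np.int64(207))), (328, (np.int64(208), np.int64(248), np.int64(246))), (330, (np.int64(218), np.int64(249), np.int64(247))), (332, (np.int64(214), np.int64(248), np.int64(246))), (334, (np.int64(217), np.int64(248), np.int64(247))), (336, (np.int64(218), np.int64(248), np.int64(247))), (338, (np.int64(216), np.int64(248), np.int64(246))), (340, (np.int64(195), np.int64(244), np.int64(247))), (342, (np.int64(91), np.int64(145), np.int64(216)))]
225 
245
```

```bash
python3 -m handwheel '[{"hand":-0.9,"dx":0,"dy":0,"dz":0.1,"wx":0,"wy":0,"wz":0},{"hand":-0.9,"dx":0,"dy":0,"dz":0.2,"wx":0,"wy":0,"wz":0},{"hand":-0.9,"dx":0,"dy":0,"dz":0.28,"wx":0,"wy":0,"wz":0},{"hand":-0.9,"dx":0,"dy":0,"dz":0.33,"wx":0,"wy":0,"wz":0},{"hand":-0.9,"dx":0,"dy":0,"dz":0.352,"wx":0,"wy":0,"wz":0}]'
python3 -m handwheel '[{"hand":-0.9,"dx":0,"dy":0,"dz":0,"wx":0,"wy":0,"wz":0},{"hand":-0.9,"dx":0,"dy":-0.02,"dz":0,"wx":0,"wy":0,"wz":0},{"hand":-0.9,"dx":0,"dy":-0.045,"dz":0,"wx":0,"wy":0,"wz":0},{"hand":-0.9,"dx":0,"dy":-0.07,"dz":0,"wx":0,"wy":0,"wz":0},{"hand":-0.9,"dx":0,"dy":-0.095,"dz":0,"wx":0,"wy":0,"wz":0}]'
python3 -m handwheel '[{"hand":-0.9,"dx":0,"dy":-0.025,"dz":0,"wx":0,"wy":0,"wz":0},{"hand":-0.9,"dx":0,"dy":-0.05,"dz":0,"wx":0,"wy":0,"wz":0},{"hand":-0.9,"dx":0,"dy":-0.075,"dz":0,"wx":0,"wy":0,"wz":0},{"hand":-0.9,"dx":0,"dy":-0.1,"dz":0,"wx":0,"wy":0,"wz":0},{"hand":-0.9,"dx":0,"dy":-0.12,"dz":0,"wx":0,"wy":0,"wz":0}]'
python3 -m handwheel '[{"hand":-0.9,"dx":0,"dy":-0.02,"dz":0,"wx":0,"wy":0,"wz":0},{"hand":-0.9,"dx":0,"dy":-0.04,"dz":0,"wx":0,"wy":0,"wz":0},{"hand":-0.9,"dx":0,"dy":-0.06,"dz":0,"wx":0,"wy":0,"wz":0},{"hand":-0.9,"dx":0,"dy":-0.08,"dz":0,"wx":0,"wy":0,"wz":0},{"hand":-0.9,"dx":0,"dy":-0.09,"dz":0,"wx":0,"wy":0,"wz":0}]'
python3 - <<'E'
from h import *
d=snap('wrist','w4'); s=env.read_state(); print(s['eef_pos'],s['width'])
E
```

```text
time: 4.3
eef_pos: [569.5, -26.2, 69.7]
ee_rot: [0.597, 0.802, -0.002, -0.001]
wrist_force: [-12.5, -2.8, 47.3]
width: 22.2
grip_force: 30.0
time: 4.72
eef_pos: [543.3, -33.0, 71.6]
ee_rot: [0.596, 0.803, -0.0, 0.0]
wrist_force: [0.3, 0.2, -2.3]
width: 21.8
grip_force: 30.0
time: 5.13
eef_pos: [509.0, -42.9, 71.4]
ee_rot: [0.596, 0.803, -0.0, -0.0]
wrist_force: [0.2, 0.2, -2.3]
width: 22.0
grip_force: 30.0
time: 5.55
eef_pos: [487.2, -49.6, 72.6]
ee_rot: [0.595, 0.804, 0.003, 0.002]
wrist_force: [6.9, 2.2, 13.3]
width: 22.2
grip_force: 30.0
[487.01341695 -49.66618462  72.74966628] 22.102591079363503
```

View pics/w4.png

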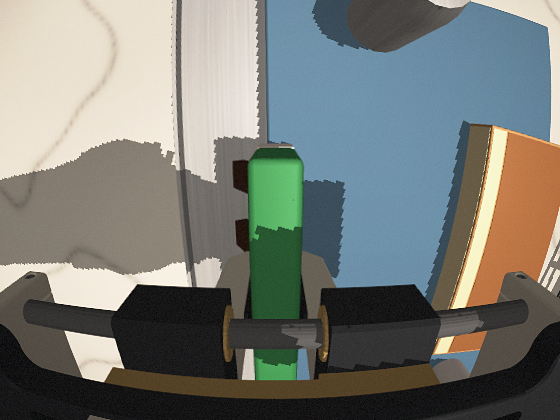

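The chips are at the tray, at (241,175) and (243,235), half hidden by the scraper, with 13 N of upward force. I will lift and look.

```bash
python3 -m handwheel '[{"hand":-0.9,"dx":0,"dy":0,"dz":-0.03,"wx":0,"wy":0,"wz":0},{"hand":-0.9,"dx":0,"dy":0.05,"dz":-0.1,"wx":0,"wy":0,"wz":0},{"hand":-0.9,"dx":0,"dy":0.12,"dz":-0.2,"wx":0,"wy":0,"wz":0},{"hand":-0.9,"dx":0,"dy":0.2,"dz":-0.3,"wx":0,"wy":0,"wz":0},{"hand":-0.9,"dx":0,"dy":0.22,"dz":-0.35,"wx":0,"wy":0,"wz":0}]'
python3 -m handwheel '[{"hand":-0.9,"dx":0,"dy":0,"dz":0,"wx":0,"wy":0,"wz":0},{"hand":-0.9,"dx":0,"dy":0,"dz":0,"wx":0,"wy":0,"wz":0}]'
python3 - <<'E'
from h import *
d=snap('wrist','w5'); s=env.read_state(); print(s['eef_pos'],s['width'])
cv2.imwrite('pics/w5b.png',cv2.resize(d['pixels'][100:320,80:340],None,fx=2.7,fy=2.7,interpolation=cv2.INTER_CUBIC))
E
```

```text
time: 6.02
eef_pos: [550.7, -29.9, 180.1]
ee_rot: [0.595, 0.803, 0.002, 0.001]
wrist_force: [2.0, 0.2, -1.0]
width: 22.1
grip_force: 30.0
time: 6.18
eef_pos: [546.4, -31.7, 176.5]
ee_rot: [0.596, 0.803, -0.0, 0.0]
wrist_force: [-0.3, 0.5, -3.0]
width: 21.6
grip_force: 30.0
[545.40869482 -31.9849221  175.45532445] 22.153358143211552
```

View pics/w5b.png

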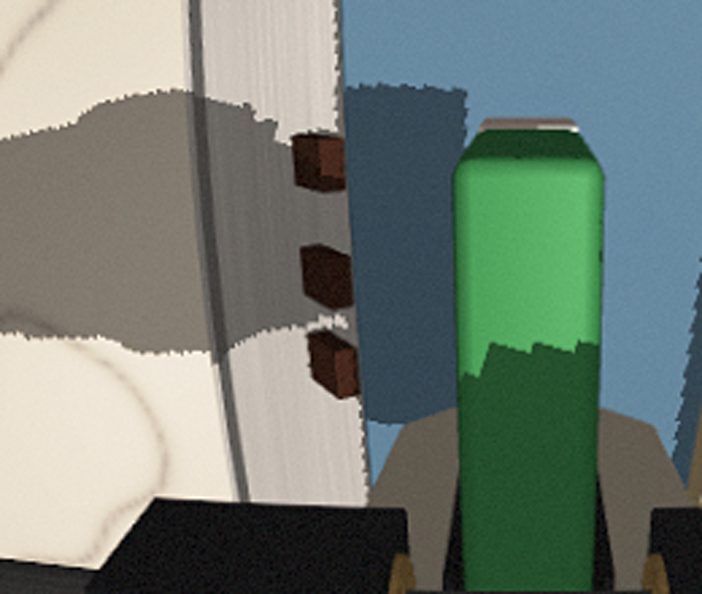

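The chips lie in the tray at crop (320,162), (325,275) and (335,362), but they lean against the board's edge. A gentle nudge slightly above board height should lay them flat.

```bash
python3 -m handwheel '[{"hand":-0.9,"dx":0,"dy":0,"dz":0.1,"wx":0,"wy":0,"wz":0},{"hand":-0.9,"dx":0,"dy":0,"dz":0.2,"wx":0,"wy":0,"wz":0},{"hand":-0.9,"dx":0,"dy":-0.05,"dz":0.28,"wx":0,"wy":0,"wz":0},{"hand":-0.9,"dx":0,"dy":-0.1,"dz":0.32,"wx":0,"wy":0,"wz":0},{"hand":-0.9,"dx":0,"dy":-0.15,"dz":0.335,"wx":0,"wy":0,"wz":0}]'
python3 -m handwheel '[{"hand":-0.9,"dx":0,"dy":0,"dz":0.005,"wx":0,"wy":0,"wz":0},{"hand":-0.9,"dx":0,"dy":0,"dz":0.008,"wx":0,"wy":0,"wz":0},{"hand":-0.9,"dx":0,"dy":-0.015,"dz":0.008,"wx":0,"wy":0,"wz":0},{"hand":-0.9,"dx":0,"dy":-0.03,"dz":0.008,"wx":0,"wy":0,"wz":0},{"hand":-0.9,"dx":0,"dy":-0.045,"dz":0.008,"wx":0,"wy":0,"wz":0}]'
python3 -m handwheel '[{"hand":-0.9,"dx":0,"dy":-0.015,"dz":0,"wx":0,"wy":0,"wz":0},{"hand":-0.9,"dx":0,"dy":-0.03,"dz":0,"wx":0,"wy":0,"wz":0},{"hand":-0.9,"dx":0,"dy":-0.045,"dz":0,"wx":0,"wy":0,"wz":0},{"hand":-0.9,"dx":0,"dy":-0.06,"dz":0,"wx":0,"wy":0,"wz":0},{"hand":-0.9,"dx":0,"dy":-0.07,"dz":0,"wx":0,"wy":0,"wz":0}]'
python3 -m handwheel '[{"hand":-0.9,"dx":0,"dy":0,"dz":-0.03,"wx":0,"wy":0,"wz":0},{"hand":-0.9,"dx":0,"dy":0,"dz":-0.15,"wx":0,"wy":0,"wz":0},{"hand":-0.9,"dx":0,"dy":0.1,"dz":-0.25,"wx":0,"wy":0,"wz":0},{"hand":-0.9,"dx":0,"dy":0.2,"dz":-0.34,"wx":0,"wy":0,"wz":0},{"hand":-0.9,"dx":0,"dy":0.265,"dz":-0.343,"wx":0,"wy":0,"wz":0}]'
python3 -m handwheel '[{"hand":-0.9,"dx":0,"dy":0,"dz":0,"wx":0,"wy":0,"wz":0},{"hand":-0.9,"dx":0,"dy":0,"dz":0,"wx":0,"wy":0,"wz":0}]'
python3 - <<'E'
from h import *
d=snap('wrist','w6'); s=env.read_state(); print(s['eef_pos'],s['width'])
a=load('w5')['pixels'][100:320,80:300]; b=d['pixels'][100:320,80:300]
cv2.imwrite('pics/w6b.png',cv2.resize(np.hstack([b,d['pixels'][0:220,300:440]]),None,fx=2.2,fy=2.2,interpolation=cv2.INTER_CUBIC))
E
```

```text
time: 6.65
eef_pos: [499.8, -44.8, 72.3]
ee_rot: [0.595, 0.803, -0.002, -0.003]
wrist_force: [0.4, -0.1, -1.9]
width: 21.7
grip_force: 30.0
time: 7.07
eef_pos: [491.3, -48.3, 73.6]
ee_rot: [0.596, 0.803, 0.0, 0.0]
wrist_force: [0.3, -1.1, -2.5]
width: 21.7
grip_force: 30.0
time: 7.48
eef_pos: [473.5, -54.1, 75.5]
ee_rot: [0.596, 0.803, 0.002, 0.002]
wrist_force: [-1.9, 0.6, 23.4]
width: 22.1
grip_force: 30.0
time: 7.9
eef_pos: [551.7, -30.3, 182.1]
ee_rot: [0.596, 0.803, 0.003, 0.003]
wrist_force: [1.6, -0.3, -2.7]
width: 21.5
grip_force: 30.0
time: 8.07
eef_pos: [547.4, -31.2, 176.6]
ee_rot: [0.596, 0.803, 0.0, 0.0]
wrist_force: [-1.0, -1.2, -2.5]
width: 21.6
grip_force: 30.0
[546.08156613 -31.63499474 175.99120815] 21.708148313962806
```

View pics/w6b.png

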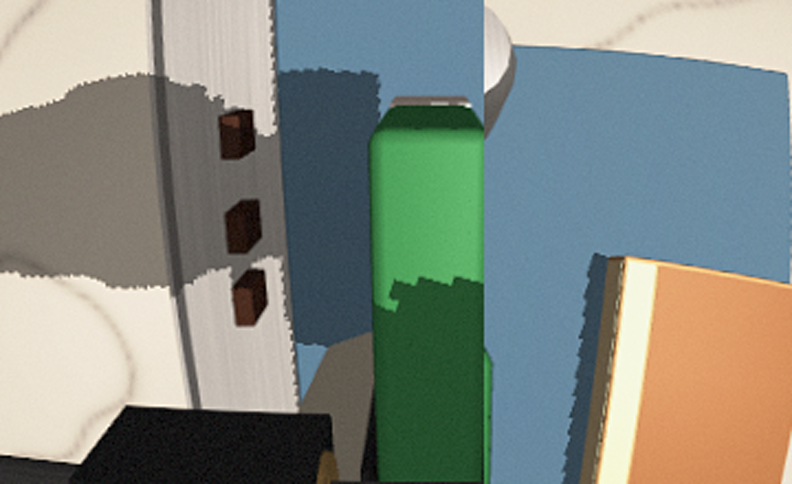

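```bash
python3 -m handwheel '[{"hand":-0.9,"dx":-0.08,"dy":-0.05,"dz":0,"wx":0,"wy":0,"wz":0.1},{"hand":-0.9,"dx":-0.19,"dy":-0.12,"dz":0,"wx":0,"wy":0,"wz":0.24},{"hand":-0.9,"dx":-0.3,"dy":-0.19,"dz":0,"wx":0,"wy":0,"wz":0.37},{"hand":-0.9,"dx":-0.4,"dy":-0.26,"dz":0,"wx":0,"wy":0,"wz":0.5},{"hand":-0.9,"dx":-0.498,"dy":-0.32,"dz":0,"wx":0,"wy":0,"wz":0.62}]'
python3 -m handwheel '[{"hand":-0.9,"dx":-0.13,"dy":-0.01,"dz":0,"wx":0,"wy":0,"wz":0.13},{"hand":-0.9,"dx":-0.26,"dy":-0.02,"dz":0,"wx":0,"wy":0,"wz":0.26},{"hand":-0.9,"dx":-0.39,"dy":-0.03,"dz":0,"wx":0,"wy":0,"wz":0.39},{"hand":-0.9,"dx":-0.5,"dy":-0.04,"dz":0,"wx":0,"wy":0,"wz":0.51},{"hand":-0.9,"dx":-0.59,"dy":-0.05,"dz":0,"wx":0,"wy":0,"wz":0.61}]'
python3 -m handwheel '[{"hand":-0.9,"dx":0,"dy":0,"dz":0.05,"wx":0,"wy":0,"wz":0},{"hand":-0.9,"dx":0,"dy":0,"dz":0.15,"wx":0,"wy":0,"wz":0},{"hand":-0.9,"dx":0,"dy":0,"dz":0.26,"wx":0,"wy":0,"wz":0},{"hand":-0.9,"dx":0,"dy":0,"dz":0.36,"wx":0,"wy":0,"wz":0},{"hand":-0.9,"dx":0,"dy":0,"dz":0.42,"wx":0,"wy":0,"wz":0}]'
python3 -m handwheel '[{"hand":-0.9,"dx":0,"dy":0,"dz":0.012,"wx":0,"wy":0,"wz":0},{"hand":-0.9,"dx":0,"dy":0,"dz":0.02,"wx":0,"wy":0,"wz":0},{"hand":-0.9,"dx":0,"dy":0,"dz":0.024,"wx":0,"wy":0,"wz":0},{"hand":-0.9,"dx":0,"dy":0,"dz":0.027,"wx":0,"wy":0,"wz":0},{"hand":-0.9,"dx":0,"dy":0,"dz":0.028,"wx":0,"wy":0,"wz":0}]'
python3 - <<'E'
from h import *
d=load('w6')
for u,v in((187.7,161),(190,202),(193,235)):
    p=onz(d,u,v,20,True)[:2]-[597,-17]; print(R.from_euler('z',-17.3,degrees=True).apply([*p,0])[:2])
s=env.read_state(); print(s['eef_pos'],s['wrist_force'])
E
```

```text
time: 8.53
eef_pos: [495.5, -203.9, 175.5]
ee_rot: [0.774, 0.634, -0.001, -0.001]
wrist_force: [-0.6, -0.7, -3.5]
width: 21.8
grip_force: 30.0
time: 8.95
eef_pos: [446.9, -375.3, 175.5]
ee_rot: [0.902, 0.431, -0.001, -0.001]
wrist_force: [0.3, 1.3, -2.2]
width: 21.8
grip_force: 30.0
time: 9.37
eef_pos: [447.2, -371.5, 47.0]
ee_rot: [0.901, 0.435, -0.001, -0.002]
wrist_force: [-0.2, -0.7, -1.8]
width: 21.5
grip_force: 30.0
time: 9.78
eef_pos: [450.6, -373.4, 43.1]
ee_rot: [0.901, 0.435, 0.0, 0.001]
wrist_force: [0.6, 0.5, -2.1]
width: 21.4
grip_force: 30.0
[-140.03597575   42.29207079]
[-140.40469849   -0.76939289]
[-140.15150552  -37.35656832]
[ 450.60312893 -373.38343476   43.05055487] [ 0.64955077  0.49143341 -2.10556622]
```

```bash
python3 -m handwheel '[{"hand":-0.9,"dx":0,"dy":0,"dz":0.002,"wx":0,"wy":0,"wz":0},{"hand":-0.9,"dx":0,"dy":0,"dz":0.004,"wx":0,"wy":0,"wz":0},{"hand":-0.9,"dx":0,"dy":0,"dz":0.004,"wx":0,"wy":0,"wz":0}]'
python3 -m handwheel '[{"hand":0.2,"dx":0,"dy":0,"dz":0,"wx":0,"wy":0,"wz":0},{"hand":0.2,"dx":0,"dy":0,"dz":0,"wx":0,"wy":0,"wz":0},{"hand":0.2,"dx":0,"dy":0,"dz":0,"wx":0,"wy":0,"wz":0},{"hand":0.2,"dx":0,"dy":0,"dz":0,"wx":0,"wy":0,"wz":0},{"hand":0.2,"dx":0,"dy":0,"dz":0,"wx":0,"wy":0,"wz":0}]'
python3 -m handwheel '[{"hand":0.2,"dx":0,"dy":0,"dz":-0.08,"wx":0,"wy":0,"wz":0},{"hand":0.2,"dx":0,"dy":0,"dz":-0.2,"wx":0,"wy":0,"wz":0},{"hand":0.2,"dx":0,"dy":0,"dz":-0.33,"wx":0,"wy":0,"wz":0},{"hand":0.2,"dx":0,"dy":0,"dz":-0.46,"wx":0,"wy":0,"wz":0},{"hand":0.2,"dx":0,"dy":0,"dz":-0.588,"wx":0,"wy":0,"wz":0}]'
python3 -m handwheel '[{"hand":0.2,"dx":0,"dy":0,"dz":0,"wx":0,"wy":0,"wz":0},{"hand":0.2,"dx":0,"dy":0,"dz":0,"wx":0,"wy":0,"wz":0}]'
python3 - <<'E'
from h import *
d=snap('wrist','w7'); s=env.read_state(); print(s['eef_pos'],s['width'],s['time'])
p=d['pixels'].astype(int);b,g,r=p[...,0],p[...,1],p[...,2]; m=(g>r*1.5)&(g>b*1.3)&(g>30); m[:100]=0;m[290:]=0;m[:,:220]=0;m[:,330:]=0
q=np.argwhere(m)[:,::-1].astype(np.float32); print(cv2.boundingRect(q), len(q))
E
```

```text
time: 10.03
eef_pos: [450.6, -373.3, 41.6]
ee_rot: [0.901, 0.435, 0.0, 0.001]
wrist_force: [-0.2, 0.6, 3.7]
width: 21.5
grip_force: 30.0
time: 10.45
eef_pos: [450.2, -373.0, 40.6]
ee_rot: [0.901, 0.435, -0.0, -0.0]
wrist_force: [-0.8, -0.4, -0.2]
width: 50.6
grip_force: 0.0
time: 10.87
eef_pos: [449.9, -372.7, 218.9]
ee_rot: [0.901, 0.435, -0.0, -0.0]
wrist_force: [0.5, 0.3, -0.2]
width: 55.8
grip_force: 0.0
time: 11.03
eef_pos: [451.1, -373.7, 219.4]
ee_rot: [0.901, 0.435, 0.001, 0.002]
wrist_force: [0.5, 0.5, -0.3]
width: 55.9
grip_force: 0.0
[ 450.21375889 -373.14243049  217.59827732] 55.63884247072393 11.0833
(262, 135, 23, 131) 2826
```

```bash
python3 -m handwheel '[{"hand":0.2,"dx":0.1,"dy":-0.02,"dz":-0.01,"wx":0,"wy":0,"wz":-0.1},{"hand":0.2,"dx":0.2,"dy":-0.04,"dz":-0.02,"wx":0,"wy":0,"wz":-0.22},{"hand":0.2,"dx":0.31,"dy":-0.06,"dz":-0.03,"wx":0,"wy":0,"wz":-0.34},{"hand":0.2,"dx":0.42,"dy":-0.08,"dz":-0.04,"wx":0,"wy":0,"wz":-0.45},{"hand":0.2,"dx":0.525,"dy":-0.098,"dz":-0.055,"wx":0,"wy":0,"wz":-0.56}]'
python3 -m handwheel '[{"hand":0.2,"dx":0.1,"dy":0.03,"dz":-0.01,"wx":0,"wy":0,"wz":-0.12},{"hand":0.2,"dx":0.21,"dy":0.06,"dz":-0.02,"wx":0,"wy":0,"wz":-0.24},{"hand":0.2,"dx":0.32,"dy":0.09,"dz":-0.03,"wx":0,"wy":0,"wz":-0.36},{"hand":0.2,"dx":0.43,"dy":0.12,"dz":-0.04,"wx":0,"wy":0,"wz":-0.47},{"hand":0.2,"dx":0.517,"dy":0.135,"dz":-0.055,"wx":0,"wy":0,"wz":-0.56}]'
python3 -m handwheel '[{"hand":0.2,"dx":0,"dy":0,"dz":0,"wx":0,"wy":0,"wz":0},{"hand":0.2,"dx":0,"dy":0,"dz":0,"wx":0,"wy":0,"wz":0},{"hand":0.2,"dx":0,"dy":0,"dz":0,"wx":0,"wy":0,"wz":0}]'
python3 -c "
from h import *
snap('wrist','s1')"
python3 -m handwheel '[{"hand":0.2,"dx":0.1,"dy":0,"dz":0,"wx":0,"wy":0,"wz":0},{"hand":0.2,"dx":0.2,"dy":0,"dz":0,"wx":0,"wy":0,"wz":0},{"hand":0.2,"dx":0.2,"dy":0,"dz":0,"wx":0,"wy":0,"wz":0},{"hand":0.2,"dx":0.2,"dy":0,"dz":0,"wx":0,"wy":0,"wz":0}]'
python3 - <<'E'
from h import *
d=snap('wrist','s2'); s=env.read_state(); print(s['eef_pos'],s['width'],s['time'])
a=load('s1')['pixels'];cv2.imwrite('pics/s12.png',cv2.resize(np.hstack([a[0:330,150:450],d['pixels'][0:330,150:450]]),None,fx=1.33,fy=1.33))
E
```

```text
time: 11.5
eef_pos: [524.7, -229.4, 231.5]
ee_rot: [0.783, 0.622, -0.001, -0.002]
wrist_force: [0.5, -0.3, -0.5]
width: 55.6
grip_force: 0.0
time: 11.92
eef_pos: [600.5, -86.8, 247.9]
ee_rot: [0.627, 0.779, -0.0, -0.002]
wrist_force: [1.0, -0.7, -0.9]
width: 55.7
grip_force: 0.0
time: 12.17
eef_pos: [599.2, -90.4, 248.3]
ee_rot: [0.63, 0.776, -0.001, -0.001]
wrist_force: [-0.3, 0.3, 0.6]
width: 55.8
grip_force: 0.0
time: 12.55
eef_pos: [587.1, -30.8, 249.8]
ee_rot: [0.63, 0.777, -0.0, -0.0]
wrist_force: [0.5, -1.6, 0.1]
width: 55.5
grip_force: 0.0
[587.33949906 -32.17964134 249.72399868] 55.48983918510936 12.6
```

View pics/s12.png

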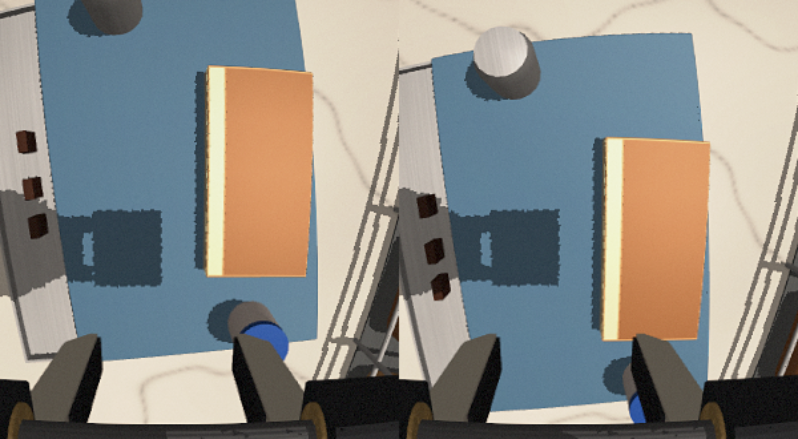

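The views show the slab whole, its pale edge at column 208 and +y corner at (208,67) in the left half; the chips stand in the tray at (26,142), (32,188) and (38,226). Now I fit the slab pose.

```bash
cat > slab.py <<'E'
from h import *
def slab(f,zt=56):
    d=load(f); p=d['pixels'].astype(int); b,g,r=p[...,0],p[...,1],p[...,2]
    m=((r>b*1.5)&(r>150))|((b>150)&(g>200)&(r>200)&(b<g-10)); m=m.astype(np.uint8); m[:,:250]=0;m[:,400:]=0;m[:30]=0;m[290:]=0
    n,l,s,c=cv2.connectedComponentsWithStats(m); i=1+np.argmax(s[1:,4]); m=l==i
    y0,y1=s[i,1],s[i,1]+s[i,3]
    L=np.array([onz(d,np.where(m[v])[0].min()-.5,v,zt,True)[:2] for v in range(y0+6,min(y1-6,262),2)])
    q=cv2.fitLine(L.astype(np.float32),cv2.DIST_HUBER,0,.01,.01).ravel(); dr=q[:2]*np.sign(q[1]); yaw=np.arctan2(-dr[0],dr[1])
    x0=s[i,0]; T=np.array([onz(d,u,np.where(m[:,u])[0].min()-.5,zt,True)[:2] for u in range(x0+6,x0+s[i,2]-8,2)])
    w=cv2.fitLine(T.astype(np.float32),cv2.DIST_HUBER,0,.01,.01).ravel()
    A=np.array([q[:2],-w[:2]]).T; k=np.linalg.solve(A,w[2:]-q[2:]); c=q[2:]+k[0]*q[:2]
    return yaw,np.degrees(np.arctan2(w[1],w[0])),c,q,L,s[i]
if __name__=='__main__':
    for f in('s1','s2'):
        y,w,c,q,L,s=slab(f); ax=np.array([np.cos(y),np.sin(y)]); print(f,'yaw',np.degrees(y),'end yaw',w,'corner',c,'res',np.std((L-q[2:])@ax),s)
    d1,d2=load('s1'),load('s2'); y1,_,c1,_,_,_=slab('s1'); y2,_,c2,_,_,_=slab('s2')
    print(tri([ray(d1,*proj(d1,[*c1,56],True),True),ray(d2,*proj(d2,[*c2,56],True),True)]))
E
python3 slab.py
```

```text
s1 yaw 43.21316 end yaw 14.239724 corner [564.384     63.385246] res 37.81760085779903 [  305    30    95   260 15748]
s2 yaw -11.031395 end yaw 69.351 corner [660.1812  158.52164] res 28.467946018055976 [  303    30    97   256 16077]
[575.37931642  11.94499395 428.06098397]
```

```bash
python3 - <<'E'
s=open('slab.py').read()
s=s.replace("m=((r>b*1.5)&(r>150))|((b>150)&(g>200)&(r>200)&(b<g-10)); m=m.astype(np.uint8); m[:,:250]=0;m[:,400:]=0;m[:30]=0;m[290:]=0",
"o=((r>b*1.45)&(r>130)).astype(np.uint8); o[:,:295]=0;o[:,390:]=0;o[:40]=0;o[270:]=0; n,l,s,c=cv2.connectedComponentsWithStats(o); i=1+np.argmax(s[1:,4]); x,y,w,h=s[i,:4]; h=min(h,300); m=np.zeros_like(o); x=max(x-14,295); m[y:y+h,x:x+w+14]=((r>190)&((g>r-12)|(r>b*1.45))|(l==i))[y:y+h,x:x+w+14]; m[:,x+w+10:]=0")
open('slab.py','w').write(s)
E
python3 slab.py
```

```text
s1 yaw 11.969296 end yaw 11.863194 corner [597.93243  73.31561] res 0.36282301028259256 [  304    49    83   159 12278]
s2 yaw 11.911281 end yaw 11.858963 corner [597.7815    73.607994] res 0.407895748954751 [  302   103    85   153 11922]
[597.96307259  73.76305551  54.12595968]
```

```bash
python3 -m handwheel '[{"hand":0,"dx":0.1,"dy":-0.01,"dz":0,"wx":0,"wy":0,"wz":0},{"hand":0,"dx":0.22,"dy":-0.02,"dz":0,"wx":0,"wy":0,"wz":0},{"hand":0,"dx":0.34,"dy":-0.04,"dz":0,"wx":0,"wy":0,"wz":0},{"hand":0,"dx":0.46,"dy":-0.05,"dz":0,"wx":0,"wy":0,"wz":0},{"hand":0,"dx":0.575,"dy":-0.06,"dz":0,"wx":0,"wy":0,"wz":0}]'
python3 -m handwheel '[{"hand":0,"dx":0.12,"dy":-0.01,"dz":0,"wx":0,"wy":0,"wz":0},{"hand":0,"dx":0.24,"dy":-0.02,"dz":0,"wx":0,"wy":0,"wz":0},{"hand":0,"dx":0.36,"dy":-0.04,"dz":0,"wx":0,"wy":0,"wz":0},{"hand":0,"dx":0.48,"dy":-0.05,"dz":0,"wx":0,"wy":0,"wz":0},{"hand":0,"dx":0.575,"dy":-0.06,"dz":0,"wx":0,"wy":0,"wz":0}]'
python3 -m handwheel '[{"hand":0,"dx":0,"dy":0,"dz":0,"wx":0,"wy":0,"wz":0},{"hand":0,"dx":0,"dy":0,"dz":0,"wx":0,"wy":0,"wz":0},{"hand":0,"dx":0,"dy":0,"dz":0,"wx":0,"wy":0,"wz":0}]'
python3 - <<'E'
from h import *
d=snap('wrist','r1'); s=env.read_state(); print(s['eef_pos'],s['width'],s['time'])
E
```

```text
time: 13.02
eef_pos: [534.3, 133.3, 249.8]
ee_rot: [0.631, 0.776, -0.0, 0.0]
wrist_force: [0.7, 0.5, 0.2]
width: 46.3
grip_force: 0.0
time: 13.43
eef_pos: [481.3, 299.9, 249.9]
ee_rot: [0.63, 0.776, -0.0, 0.0]
wrist_force: [-0.3, 0.3, -0.2]
width: 46.3
grip_force: 0.0
time: 13.68
eef_pos: [482.3, 297.1, 249.6]
ee_rot: [0.631, 0.776, -0.001, 0.0]
wrist_force: [-0.6, -0.3, 0.8]
width: 46.6
grip_force: 0.0
[482.40360071 296.73972111 249.68393825] 46.14826810081637 13.7333
```

View pics/r1.png

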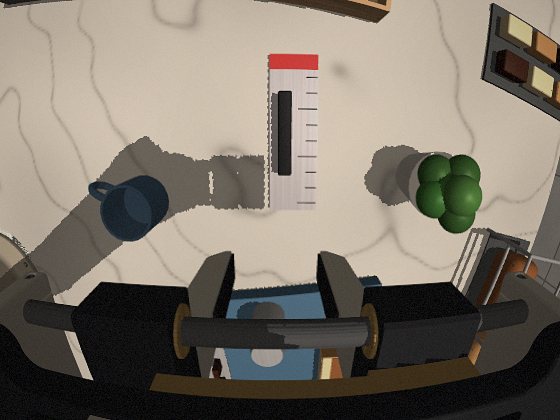

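The ruler lies at (294,132), with its red end on top (v 54), graduated edge at column 319 and black rib at (285,133). The mug is at (130,207) and the plant at (445,190), both clear of it.

```bash
cat > ruler.py <<'E'
from h import *
def lines(d,m,box,z):
    x0,y0,x1,y1=box; out={}
    for s,fn in(('l',min),('r',max)):
        P=np.array([onz(d,fn(np.where(m[v,x0:x1])[0])+x0+(-.5 if s=='l' else .5),v,z,True)[:2] for v in range(y0,y1) if m[v,x0:x1].any()],np.float32)
        q=cv2.fitLine(P,cv2.DIST_HUBER,0,.01,.01).ravel(); dr=q[:2]*np.sign(q[1]); yaw=np.arctan2(-dr[0],dr[1]); ax=np.array([np.cos(yaw),np.sin(yaw)])
        out[s]=(np.degrees(yaw),q[2:],np.std((P-q[2:])@ax))
    return out
E
python3 - <<'E'
from ruler import *
d=load('r1');p=d['pixels'].astype(int);b,g,r=p[...,0],p[...,1],p[...,2]
rib=(b+g+r<110); rib[:85]=0;rib[182:]=0
o=lines(d,rib,(274,96,297,172),37); print('rib',o)
v=np.where(rib[:,280:290].sum(1)>5)[0]; c1=onz(d,285,v.min()-.5,37,True);c2=onz(d,285,v.max()+.5,37,True); print(c1,c2,(c1+c2)/2,np.linalg.norm(c1-c2))
red=((r>g*2)&(r>100)).astype(np.uint8); red[:40]=0;red[80:]=0; q=cv2.boxPoints(cv2.minAreaRect(np.argwhere(red[:,255:335])[:,::-1].astype(np.float32)+[255,0])) if 0 else np.argwhere(red)[:,::-1]
print('red px',q.min(0),q.max(0))
# red end line and right corner
for u in(275,290,305,315): print(np.round(onz(d,u,np.where(red[:,u])[0].min()-.5,8,True),1))
for v in(58,62,66):
  x=np.where(red[v])[0]; print('red row',v,np.round(onz(d,x.min()-.5,v,8,True),1),np.round(onz(d,x.max()+.5,v,8,True),1))
# right edge by saturation: print row profiles
for v in(120,150,190): print(v,[(u,int(b[v,u]),int(r[v,u])) for u in range(312,326)])
print(R.from_quat(env.read_state()['ee_rot']).as_euler('zyx',degrees=True))
E
```

```text
rib {'l': (np.float32(11.81753), array([472.05276, 359.40103], dtype=float32), np.float32(0.0034326324)), 'r': (np.float32(12.074145), array([485.9293 , 366.18317], dtype=float32), np.float32(2.0049384))}
[469.94047512 411.27433806  37.        ] [490.33190623 315.11997427  37.        ] [480.13619067 363.19715616  37.        ] 98.29278781855113
red px [269  54] [317  69]
[448.5 458.    8. ]
[466.5 461.9   8. ]
[484.8 464.8   8. ]
[496.9 467.8   8. ]
red row 58 [443.1 450.9   8. ] [500.8 464.1   8. ]
red row 62 [443.  445.6   8. ] [501.8 458.9   8. ]
red row 66 [445.2 440.8   8. ] [502.9 453.9   8. ]
120 [(312, 192, 212), (313, 195, 214), (314, 199, 214), (315, 194, 211), (316, 202, 216), (317, 201, 216), (318, 183, 213), (319, 178, 213), (320, 179, 213), (321, 179, 212), (322, 178, 210), (323, 183, 214), (324, 179, 212), (325, 180, 211)]
150 [(312, 189, 209), (313, 196, 216), (314, 192, 215), (315, 191, 213), (316, 199, 215), (317, 193, 214), (318, 181, 214), (319, 180, 211), (320, 180, 213), (321, 178, 211), (322, 181, 213), (323, 181, 213), (324, 179, 212), (325, 178, 210)]
190 [(312, 179, 199), (313, 179, 199), (314, 186, 206), (315, 188, 208), (316, 183, 209), (317, 173, 207), (318, 176, 208), (319, 178, 211), (320, 178, 209), (321, 177, 211), (322, 177, 209), (323, 181, 212), (324, 179, 211), (325, 178, 210)]
[-1.01750802e+02 -9.49786779e-03  1.79916279e+02]
```

```bash
python3 -m handwheel '[{"hand":0,"dx":0.1,"dy":0.02,"dz":0.06,"wx":0,"wy":0,"wz":0},{"hand":0,"dx":0.19,"dy":0.037,"dz":0.16,"wx":0,"wy":0,"wz":0},{"hand":0,"dx":0.216,"dy":0.037,"dz":0.29,"wx":0,"wy":0,"wz":0},{"hand":0,"dx":0.216,"dy":0.037,"dz":0.42,"wx":0,"wy":0,"wz":0},{"hand":0,"dx":0.216,"dy":0.037,"dz":0.53,"wx":0,"wy":0,"wz":0}]' 40
python3 -m handwheel '[{"hand":0,"dx":0,"dy":0,"dz":0.1,"wx":0,"wy":0,"wz":0},{"hand":0,"dx":0,"dy":0,"dz":0.17,"wx":0,"wy":0,"wz":0},{"hand":0,"dx":0,"dy":0,"dz":0.21,"wx":0,"wy":0,"wz":0},{"hand":0,"dx":0,"dy":0,"dz":0.235,"wx":0,"wy":0,"wz":0},{"hand":0,"dx":0,"dy":0,"dz":0.25,"wx":0,"wy":0,"wz":0}]'
python3 -m handwheel '[{"hand":0,"dx":0,"dy":0,"dz":0.006,"wx":0,"wy":0,"wz":0},{"hand":0,"dx":0,"dy":0,"dz":0.008,"wx":0,"wy":0,"wz":0},{"hand":0,"dx":0,"dy":0,"dz":0.008,"wx":0,"wy":0,"wz":0}]'
python3 -c "
from h import *
s=env.read_state();print(s['eef_pos'],s['wrist_force'])"
```

```text
time: 14.15
eef_pos: [479.4, 363.1, 88.8]
ee_rot: [0.631, 0.776, -0.0, 0.0]
wrist_force: [0.8, -0.3, -0.0]
width: 46.6
grip_force: 0.0
time: 14.57
eef_pos: [479.4, 363.8, 15.6]
ee_rot: [0.63, 0.776, -0.0, 0.0]
wrist_force: [-1.0, -0.1, 0.7]
width: 46.3
grip_force: 0.0
time: 14.82
eef_pos: [479.3, 365.0, 14.7]
ee_rot: [0.63, 0.777, 0.001, 0.0]
wrist_force: [0.2, -0.3, -0.5]
width: 46.4
grip_force: 0.0
[479.29561238 364.99730694  14.67433382] [ 0.17043318 -0.25662719 -0.53728494]
```

```bash
python3 -m handwheel '[{"hand":-0.95,"dx":0,"dy":0,"dz":0,"wx":0,"wy":0,"wz":0},{"hand":-0.95,"dx":0,"dy":0,"dz":0,"wx":0,"wy":0,"wz":0},{"hand":-0.95,"dx":0,"dy":0,"dz":0,"wx":0,"wy":0,"wz":0},{"hand":-0.95,"dx":0,"dy":0,"dz":0,"wx":0,"wy":0,"wz":0},{"hand":-0.95,"dx":0,"dy":0,"dz":0,"wx":0,"wy":0,"wz":0}]'
python3 -m handwheel '[{"hand":-0.95,"dx":0,"dy":0,"dz":0,"wx":0,"wy":0,"wz":0},{"hand":-0.95,"dx":0,"dy":0,"dz":0,"wx":0,"wy":0,"wz":0},{"hand":-0.95,"dx":0,"dy":0,"dz":-0.05,"wx":0,"wy":0,"wz":0},{"hand":-0.95,"dx":0,"dy":0,"dz":-0.12,"wx":0,"wy":0,"wz":0},{"hand":-0.95,"dx":0,"dy":0,"dz":-0.2,"wx":0,"wy":0,"wz":0}]'
python3 -m handwheel '[{"hand":-0.95,"dx":0,"dy":0,"dz":-0.1,"wx":0,"wy":0,"wz":0},{"hand":-0.95,"dx":0,"dy":0,"dz":-0.2,"wx":0,"wy":0,"wz":0},{"hand":-0.95,"dx":0,"dy":0,"dz":-0.28,"wx":0,"wy":0,"wz":0},{"hand":-0.95,"dx":0,"dy":0,"dz":-0.34,"wx":0,"wy":0,"wz":0},{"hand":-0.95,"dx":0,"dy":0,"dz":-0.35,"wx":0,"wy":0,"wz":0}]'
```

```text
time: 15.23
eef_pos: [478.7, 364.9, 13.9]
ee_rot: [0.63, 0.777, 0.0, 0.0]
wrist_force: [0.4, 0.3, 0.2]
width: 17.8
grip_force: 0.0
time: 15.65
eef_pos: [477.7, 364.0, 73.0]
ee_rot: [0.63, 0.777, -0.002, -0.0]
wrist_force: [-0.5, 0.7, -1.8]
width: 15.7
grip_force: 40.0
time: 16.07
eef_pos: [479.5, 365.6, 181.6]
ee_rot: [0.63, 0.777, 0.002, 0.0]
wrist_force: [0.2, 0.3, -2.7]
width: 15.3
grip_force: 40.0
```

```bash
python3 -m handwheel '[{"hand":-0.95,"dx":-0.08,"dy":0,"dz":0,"wx":0,"wy":0,"wz":0},{"hand":-0.95,"dx":-0.17,"dy":0,"dz":0,"wx":0,"wy":0,"wz":0},{"hand":-0.95,"dx":-0.27,"dy":0,"dz":0,"wx":0,"wy":0,"wz":0},{"hand":-0.95,"dx":-0.37,"dy":0,"dz":0,"wx":0,"wy":0,"wz":0},{"hand":-0.95,"dx":-0.46,"dy":0,"dz":0,"wx":0,"wy":0,"wz":0}]'
python3 -m handwheel '[{"hand":-0.95,"dx":-0.1,"dy":0,"dz":0,"wx":0,"wy":0,"wz":0},{"hand":-0.95,"dx":-0.2,"dy":0,"dz":0,"wx":0,"wy":0,"wz":0},{"hand":-0.95,"dx":-0.3,"dy":0,"dz":0,"wx":0,"wy":0,"wz":0},{"hand":-0.95,"dx":-0.4,"dy":0,"dz":0,"wx":0,"wy":0,"wz":0},{"hand":-0.95,"dx":-0.5,"dy":0,"dz":0,"wx":0,"wy":0,"wz":0}]'
python3 -m handwheel '[{"hand":-0.95,"dx":-0.1,"dy":0,"dz":0,"wx":0,"wy":0,"wz":0},{"hand":-0.95,"dx":-0.2,"dy":0,"dz":0,"wx":0,"wy":0,"wz":0},{"hand":-0.95,"dx":-0.3,"dy":0,"dz":0,"wx":0,"wy":0,"wz":0},{"hand":-0.95,"dx":-0.38,"dy":0,"dz":0,"wx":0,"wy":0,"wz":0},{"hand":-0.95,"dx":-0.4,"dy":0.007,"dz":0,"wx":0,"wy":0,"wz":0}]'
python3 -m handwheel '[{"hand":-0.95,"dx":0,"dy":0,"dz":0,"wx":0,"wy":0,"wz":0},{"hand":-0.95,"dx":0,"dy":0,"dz":0,"wx":0,"wy":0,"wz":0},{"hand":-0.95,"dx":0,"dy":0,"dz":0,"wx":0,"wy":0,"wz":0}]'
python3 - <<'E'
from h import *
d=snap('wrist','p1'); s=env.read_state(); print(s['eef_pos'],R.from_quat(s['ee_rot']).as_euler('zyx',degrees=True),s['time'])
p=d['pixels'].astype(int);b,g,r=p[...,0],p[...,1],p[...,2]
red=((r>g*2.2)&(r>90)).astype(np.uint8); red[:,:200]=0; red[:,300:]=0; n,l,st,c=cv2.connectedComponentsWithStats(red)
i=1+np.argmax(st[1:,4]); print(st[i])
z=s['eef_pos'][2]-13+8
for v in range(st[i,1]+3,st[i,1]+st[i,3]-3,5):
  x=np.where(l[v]==i)[0]; print(v,x.min(),x.max(),np.round(onz(d,x.max()+.5,v,z,True),1))
u=st[i,0]+st[i,2]//2; v0=np.where(l[:,u]==i)[0].min(); print('end',np.round(onz(d,u,v0-.5,z,True),1))
E
```

```text
time: 16.48
eef_pos: [506.7, 227.4, 177.2]
ee_rot: [0.63, 0.777, -0.001, -0.0]
wrist_force: [0.4, -0.4, -2.9]
width: 15.7
grip_force: 40.0
time: 16.9
eef_pos: [537.6, 81.2, 177.3]
ee_rot: [0.63, 0.777, -0.001, -0.001]
wrist_force: [0.7, 0.2, -2.2]
width: 15.9
grip_force: 40.0
time: 17.32
eef_pos: [564.4, -39.4, 176.8]
ee_rot: [0.632, 0.775, -0.002, -0.0]
wrist_force: [0.3, 0.1, -4.2]
width: 15.9
grip_force: 40.0
time: 17.57
eef_pos: [564.6, -32.3, 178.2]
ee_rot: [0.629, 0.777, 0.0, -0.001]
wrist_force: [-0.4, 0.4, -2.9]
width: 15.5
grip_force: 40.0
[564.66003549 -32.24885304 178.36227732] [-1.02065428e+02 -3.81473211e-02 -1.79960013e+02] 17.6167
[ 241   85   59   38 2183]
88 241 299 [557.   64.1 173.4]
93 241 299 [557.6  61.5 173.4]
98 242 299 [558.1  59.  173.4]
103 241 299 [558.7  56.4 173.4]
108 241 299 [559.2  53.8 173.4]
113 241 299 [559.8  51.3 173.4]
118 241 299 [560.4  48.7 173.4]
end [541.8  62.7 173.4]
```

```bash
python3 - <<'E'
from h import *
d=load('p1')
p=d['pixels'].astype(int);b,g,r=p[...,0],p[...,1],p[...,2]
z=173
for v in(90,100,110,120,150,190,230):
  print(v,[(u,int(b[v,u]),int(g[v,u]),int(r[v,u])) for u in range(308,330,2)])
cv2.imwrite('pics/p1b.png',cv2.resize(d['pixels'][40:310,150:450],None,fx=2,fy=2))
E
```

```text
90 [(308, 80, 87, 238), (310, 82, 89, 240), (312, 78, 85, 238), (314, 78, 84, 237), (316, 80, 88, 238), (318, 80, 89, 239), (320, 83, 89, 239), (322, 79, 86, 238), (324, 84, 91, 239), (326, 82, 86, 237), (328, 85, 91, 239)]
100 [(308, 80, 84, 239), (310, 85, 90, 240), (312, 81, 86, 238), (314, 81, 88, 239), (316, 82, 88, 239), (318, 85, 93, 240), (320, 85, 91, 240), (322, 82, 90, 238), (324, 84, 91, 239), (326, 87, 93, 240), (328, 82, 90, 238)]
110 [(308, 84, 89, 239), (310, 83, 89, 239), (312, 78, 84, 238), (314, 80, 88, 239), (316, 84, 90, 240), (318, 82, 89, 239), (320, 84, 89, 239), (322, 85, 92, 240), (324, 81, 88, 238), (326, 86, 91, 239), (328, 80, 88, 238)]
120 [(308, 84, 90, 241), (310, 82, 87, 239), (312, 80, 87, 239), (314, 83, 88, 239), (316, 85, 91, 241), (318, 83, 91, 240), (320, 83, 87, 239), (322, 86, 92, 240), (324, 86, 92, 240), (326, 85, 92, 240), (328, 82, 91, 239)]
150 [(308, 225, 230, 239), (310, 230, 235, 243), (312, 228, 234, 242), (314, 229, 233, 242), (316, 224, 230, 239), (318, 228, 234, 242), (320, 232, 236, 244), (322, 230, 235, 243), (324, 232, 236, 243), (326, 232, 236, 244), (328, 233, 237, 244)]
190 [(308, 220, 225, 234), (310, 220, 227, 236), (312, 222, 227, 237), (314, 219, 223, 234), (316, 219, 223, 234), (318, 225, 232, 240), (320, 224, 229, 238), (322, 223, 227, 238), (324, 226, 229, 239), (326, 224, 229, 240), (328, 223, 227, 238)]
230 [(308, 102, 106, 112), (310, 103, 107, 114), (312, 98, 100, 108), (314, 103, 104, 113), (316, 104, 107, 114), (318, 103, 106, 114), (320, 99, 104, 110), (322, 106, 110, 116), (324, 103, 105, 114), (326, 103, 104, 113), (328, 101, 104, 111)]
```

View pics/p1b.png

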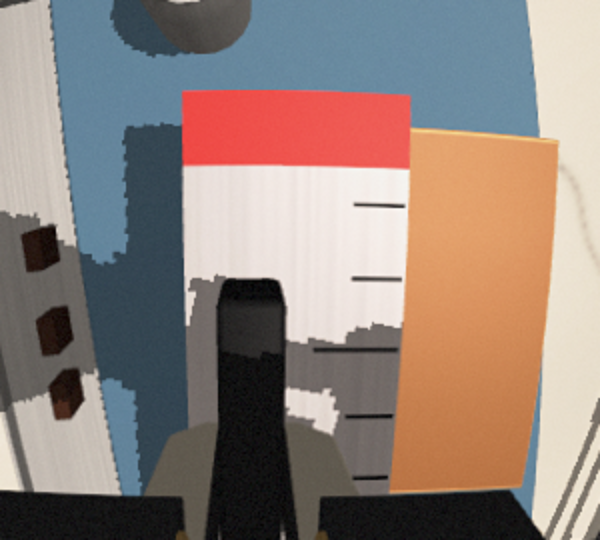

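The ruler is in hand and level, red corner at px (355,88) and graduated edge running down to (345,285). The chips are untouched.

```bash
cat > edge.py <<'E'
from h import *
def edge(f,z,v0,v1,lo=335,hi=365):
    d=load(f);p=d['pixels'].astype(int);b,g,r=p[...,0],p[...,1],p[...,2]
    P=[];V=[]
    for v in range(v0,v1,2):
        row=p[v,lo:hi]; m=np.where((row[:,2]-row[:,0]<45)|((row[:,1]*2.2<row[:,2])&(row[:,2]>90)))[0]  # metal grey or red
        if len(m): V.append((lo+m.max(),v)); P.append(onz(d,lo+m.max()+.5,v,z,True)[:2])
    P=np.array(P,np.float32); q=cv2.fitLine(P,cv2.DIST_HUBER,0,.01,.01).ravel(); dr=q[:2]*np.sign(q[1]); y=np.arctan2(-dr[0],dr[1]); ax=np.array([np.cos(y),np.sin(y)])
    return np.degrees(y),q,np.std((P-q[2:])@ax),V
E
python3 - <<'E'
from edge import *
y,q,s,V=edge('p1',173,110,270); print(y,q,s,V[::15])
d=load('p1'); p=d['pixels'].astype(int)
E_=[]
for u in range(250,350,10):
    c=p[60:110,u]; v=60+np.where(c[:,2]>2.2*c[:,1])[0].min(); E_.append(onz(d,u,v-.5,173,True)[:2])
w=cv2.fitLine(np.array(E_,np.float32),cv2.DIST_HUBER,0,.01,.01).ravel(); k=np.linalg.solve(np.array([q[:2],-w[:2]]).T,w[2:]-q[2:]); c=q[2:]+k[0]*q[:2]
print('end yaw',np.degrees(np.arctan2(w[1],w[0])),'corner',c)
sc=np.array([597.85,73.45]); a=np.radians(11.93); D=sc-c; print('to go x\',y\'',D@[np.cos(a),np.sin(a)],D@[-np.sin(a),np.cos(a)])
T=d['T']; o=T[:3,3]; print(o)
E
```

```text
11.81613 [ 2.0477161e-01 -9.7880977e-01  5.9765619e+02  1.2513962e+01] 0.61297846 [(np.int64(354), 110), (np.int64(353), 140), (np.int64(352), 170), (np.int64(350), 200), (np.int64(348), 230), (np.int64(346), 260)]
end yaw 11.508191 corner [585.2897    71.625984]
to go x',y' 12.66608933888885 -0.8118082306071911
[548.66890357  43.88961143 343.59147734]
```

```bash
python3 -m handwheel '[{"hand":-0.95,"dx":0,"dy":0,"dz":0.08,"wx":0,"wy":0,"wz":0},{"hand":-0.95,"dx":0,"dy":0,"dz":0.19,"wx":0,"wy":0,"wz":0},{"hand":-0.95,"dx":0,"dy":0,"dz":0.29,"wx":0,"wy":0,"wz":0},{"hand":-0.95,"dx":0,"dy":0,"dz":0.36,"wx":0,"wy":0,"wz":0},{"hand":-0.95,"dx":0,"dy":0,"dz":0.4,"wx":0,"wy":0,"wz":0}]'
python3 -m handwheel '[{"hand":-0.95,"dx":0,"dy":0,"dz":0.02,"wx":0,"wy":0,"wz":0},{"hand":-0.95,"dx":0,"dy":0,"dz":0.035,"wx":0,"wy":0,"wz":0},{"hand":-0.95,"dx":0,"dy":0,"dz":0.043,"wx":0,"wy":0,"wz":0},{"hand":-0.95,"dx":0,"dy":0,"dz":0.048,"wx":0,"wy":0,"wz":0},{"hand":-0.95,"dx":0,"dy":0,"dz":0.05,"wx":0,"wy":0,"wz":0}]'
python3 -m handwheel '[{"hand":-0.95,"dx":-0.003,"dy":0.01,"dz":0,"wx":0,"wy":0,"wz":0},{"hand":-0.95,"dx":-0.003,"dy":0.02,"dz":0,"wx":0,"wy":0,"wz":0},{"hand":-0.95,"dx":-0.003,"dy":0.027,"dz":0,"wx":0,"wy":0,"wz":0},{"hand":-0.95,"dx":-0.003,"dy":0.03,"dz":0,"wx":0,"wy":0,"wz":0},{"hand":-0.95,"dx":-0.003,"dy":0.03,"dz":0,"wx":0,"wy":0,"wz":0}]'
python3 - <<'E'
from h import *
d=snap('wrist','q1'); s=env.read_state(); print(s['eef_pos'],s['wrist_force'],s['time'])
cv2.imwrite('pics/q1b.png',cv2.resize(d['pixels'][20:310,250:450],None,fx=2,fy=2,interpolation=cv2.INTER_CUBIC))
E
```

```text
time: 18.03
eef_pos: [563.8, -32.5, 56.4]
ee_rot: [0.629, 0.778, -0.001, -0.001]
wrist_force: [-0.0, -0.6, -3.2]
width: 15.5
grip_force: 40.0
time: 18.45
eef_pos: [565.7, -34.0, 44.5]
ee_rot: [0.63, 0.777, 0.0, 0.001]
wrist_force: [-0.0, -0.3, -3.1]
width: 15.3
grip_force: 40.0
time: 18.87
eef_pos: [574.6, -32.9, 43.9]
ee_rot: [0.63, 0.777, 0.0, 0.0]
wrist_force: [-0.1, -0.3, -2.8]
width: 15.8
grip_force: 40.0
[574.27124417 -32.98808963  43.76632946] [ 0.44029473  0.28437665 -2.97793965] 18.9167
```

View pics/q1b.png

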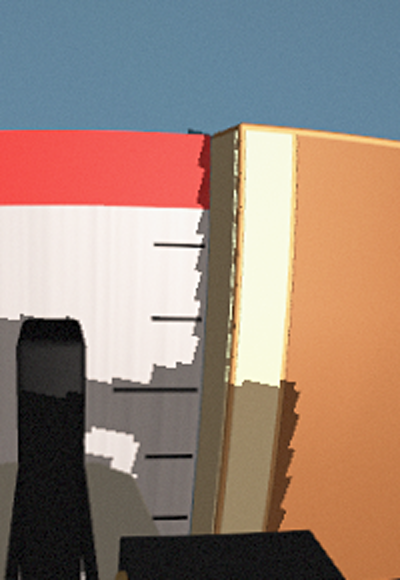

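The ruler sits just beside the cut face: red corner at crop (211,135), slab corner at (240,124). I have now viewed more pictures than allowed (12 instead of 10), so from here on I work by numbers only.

```bash
python3 - <<'E'
from h import *
d=load('q1'); C=lambda u,v,z:onz(d,250+u/2,20+v/2,z,True)[:2]
a=np.radians(11.93); X=np.array([np.cos(a),np.sin(a)]);Y=np.array([-X[1],X[0]])
s=C(240,124,56); s2=C(217,520,56)
r=C(211,135,38); r2=C(190,525,38)
print('slab',s,s2,np.degrees(np.arctan2(-(s-s2)[0],(s-s2)[1])),'ruler',r,r2,np.degrees(np.arctan2(-(r-r2)[0],(r-r2)[1])))
for p in(r,r2): print('gap',(s-p)@X,(s-p)@Y, 'to s1 fit',(np.array([597.85,73.45])-p)@X,(np.array([597.85,73.45])-p)@Y)
E
```

```text
slab [598.41625824  72.98661909] [619.74424435 -27.33470606] 12.002202207656335 ruler [595.99279074  71.30030977] [619.06800011 -38.76462644] 11.840618875134822
gap 2.719710707278127 1.148915800684795 to s1 fit 2.2614716297184176 1.7193430154754592
gap 2.8951442235332254 113.60657314067109 to s1 fit 2.4369051459735136 114.17700035546176
```

```bash
python3 -m handwheel '[{"hand":-0.95,"dx":0.004,"dy":0.002,"dz":0,"wx":0,"wy":0,"wz":0},{"hand":-0.95,"dx":0.004,"dy":0.004,"dz":0,"wx":0,"wy":0,"wz":0},{"hand":-0.95,"dx":0.004,"dy":0.006,"dz":0,"wx":0,"wy":0,"wz":0},{"hand":-0.95,"dx":0.004,"dy":0.006,"dz":0,"wx":0,"wy":0,"wz":0}]'
python3 -m handwheel '[{"hand":-0.95,"dx":0,"dy":0.001,"dz":0,"wx":0,"wy":0,"wz":0},{"hand":-0.95,"dx":0,"dy":0.002,"dz":0,"wx":0,"wy":0,"wz":0}]'
python3 -m handwheel '[{"hand":-0.95,"dx":0,"dy":0.001,"dz":0,"wx":0,"wy":0,"wz":0},{"hand":-0.95,"dx":0,"dy":0.002,"dz":0,"wx":0,"wy":0,"wz":0}]'
python3 -m handwheel '[{"hand":-0.95,"dx":0,"dy":0.001,"dz":0,"wx":0,"wy":0,"wz":0},{"hand":-0.95,"dx":0,"dy":0.002,"dz":0,"wx":0,"wy":0,"wz":0}]'
```

```text
time: 19.25
eef_pos: [575.7, -31.3, 43.7]
ee_rot: [0.63, 0.777, 0.0, -0.0]
wrist_force: [-0.1, -0.3, -2.6]
width: 15.8
grip_force: 40.0
time: 19.42
eef_pos: [576.2, -31.4, 43.7]
ee_rot: [0.63, 0.777, -0.0, -0.0]
wrist_force: [0.0, -1.3, -2.6]
width: 15.9
grip_force: 40.0
time: 19.58
eef_pos: [576.8, -31.2, 43.7]
ee_rot: [0.63, 0.777, -0.0, 0.0]
wrist_force: [-0.1, -0.1, -3.0]
width: 15.5
grip_force: 40.0
time: 19.75
eef_pos: [577.2, -31.2, 43.7]
ee_rot: [0.63, 0.777, -0.0, -0.0]
wrist_force: [-0.9, -0.5, -3.6]
width: 15.9
grip_force: 40.0
```

```bash
python3 -m handwheel '[{"hand":-0.95,"dx":0,"dy":0.001,"dz":0,"wx":0,"wy":0,"wz":0},{"hand":-0.95,"dx":0,"dy":0.002,"dz":0,"wx":0,"wy":0,"wz":0},{"hand":-0.95,"dx":0,"dy":0.002,"dz":0,"wx":0,"wy":0,"wz":0}]'
python3 -m handwheel '[{"hand":-0.95,"dx":0,"dy":0.001,"dz":0,"wx":0,"wy":0,"wz":0},{"hand":-0.95,"dx":0,"dy":0.002,"dz":0,"wx":0,"wy":0,"wz":0},{"hand":-0.95,"dx":0,"dy":0.002,"dz":0,"wx":0,"wy":0,"wz":0}]'
python3 - <<'E'
from slab import *
d=snap('wrist','q2'); s=env.read_state(); print(s['eef_pos'],s['wrist_force'])
a=np.radians(11.93); X=np.array([np.cos(a),np.sin(a)])
p=d['pixels'].astype(int)
L=np.array([597.85,73.45])
for v in(92,110,130,150,160): # ruler edge: profile between ruler and slab
    uv=[(u,*p[v,u]) for u in range(350,378)]
    # slab top edge: first r>190 pale/orange from the right side of dark face
    print(v,' '.join(f'{u}:{b},{g},{r}' for u,b,g,r in uv[::2]))
E
```

```text
time: 20.0
eef_pos: [577.3, -31.1, 43.6]
ee_rot: [0.63, 0.777, -0.001, -0.0]
wrist_force: [-2.7, -0.6, -1.7]
width: 15.4
grip_force: 40.0
time: 20.25
eef_pos: [577.3, -31.2, 43.5]
ee_rot: [0.63, 0.777, -0.001, -0.001]
wrist_force: [-5.5, -0.6, 0.6]
width: 15.7
grip_force: 40.0
[577.31929037 -31.19533472  43.52152077] [-4.9337884  -1.25996158  0.75604362]
92 350:35,36,132 352:32,36,134 354:69,87,103 356:69,93,104 358:67,86,99 360:64,85,98 362:77,105,123 364:87,139,198 366:157,222,240 368:232,251,249 370:230,249,248 372:229,249,248 374:229,249,248 376:230,249,248
110 350:36,35,132 352:29,30,132 354:65,84,105 356:65,86,101 358:66,88,100 360:60,81,95 362:147,178,177 364:95,153,216 366:143,200,226 368:232,251,249 370:232,250,249 372:229,250,248 374:230,250,249 376:230,250,249
130 350:111,115,123 352:113,116,123 354:64,85,98 356:68,89,102 358:67,88,101 360:87,108,120 362:44,68,91 364:125,191,244 366:227,251,248 368:231,251,250 370:228,250,249 372:229,250,249 374:229,250,249 376:229,250,249
150 350:111,114,122 352:100,109,118 354:66,87,101 356:64,87,100 358:69,90,104 360:78,98,114 362:56,93,133 364:137,212,249 366:231,252,250 368:231,250,249 370:229,250,249 372:228,250,249 374:229,250,249 376:228,250,249
160 350:112,115,123 352:92,101,112 354:66,89,101 356:62,85,99 358:67,84,101 360:240,255,255 362:71,120,176 364:153,221,246 366:231,251,250 368:230,251,250 370:228,250,249 372:229,250,250 374:229,250,249 376:230,251,250
```

```bash
python3 -m handwheel '[{"hand":-0.95,"dx":0,"dy":-0.001,"dz":0.002,"wx":0,"wy":0,"wz":0},{"hand":-0.95,"dx":0,"dy":-0.002,"dz":0.004,"wx":0,"wy":0,"wz":0},{"hand":-0.95,"dx":0,"dy":-0.002,"dz":0.004,"wx":0,"wy":0,"wz":0}]'
python3 -m handwheel '[{"hand":-0.95,"dx":0,"dy":0,"dz":0.002,"wx":0,"wy":0,"wz":0},{"hand":-0.95,"dx":0,"dy":0,"dz":0.003,"wx":0,"wy":0,"wz":0},{"hand":-0.95,"dx":0,"dy":0,"dz":0.003,"wx":0,"wy":0,"wz":0}]'
```

```text
time: 20.55
eef_pos: [577.3, -31.2, 42.3]
ee_rot: [0.63, 0.777, -0.001, -0.0]
wrist_force: [-4.8, -1.7, -1.0]
width: 16.0
grip_force: 40.0
time: 20.8
eef_pos: [577.3, -31.1, 41.9]
ee_rot: [0.63, 0.777, -0.001, -0.0]
wrist_force: [-7.6, -1.0, 5.3]
width: 15.6
grip_force: 40.0
```

```bash
python3 -m handwheel '[{"hand":-0.5,"dx":0,"dy":0,"dz":0,"wx":0,"wy":0,"wz":0},{"hand":-0.4,"dx":0,"dy":0,"dz":0,"wx":0,"wy":0,"wz":0},{"hand":-0.33,"dx":0,"dy":0,"dz":0,"wx":0,"wy":0,"wz":0},{"hand":-0.33,"dx":0,"dy":0,"dz":0,"wx":0,"wy":0,"wz":0},{"hand":-0.33,"dx":0,"dy":0,"dz":0,"wx":0,"wy":0,"wz":0}]'
python3 -m handwheel '[{"hand":-0.33,"dx":0,"dy":0,"dz":-0.02,"wx":0,"wy":0,"wz":0},{"hand":-0.33,"dx":0,"dy":0,"dz":-0.08,"wx":0,"wy":0,"wz":0},{"hand":-0.33,"dx":0,"dy":0,"dz":-0.2,"wx":0,"wy":0,"wz":0},{"hand":-0.33,"dx":0,"dy":0,"dz":-0.33,"wx":0,"wy":0,"wz":0},{"hand":-0.33,"dx":0,"dy":0,"dz":-0.45,"wx":0,"wy":0,"wz":0}]'
python3 -m handwheel '[{"hand":-0.33,"dx":-0.1,"dy":0,"dz":-0.08,"wx":0,"wy":0,"wz":0},{"hand":-0.33,"dx":-0.18,"dy":0,"dz":-0.15,"wx":0,"wy":0,"wz":0},{"hand":-0.33,"dx":-0.2,"dy":0,"dz":-0.2,"wx":0,"wy":0,"wz":0},{"hand":-0.33,"dx":-0.2,"dy":0,"dz":-0.24,"wx":0,"wy":0,"wz":0},{"hand":-0.33,"dx":-0.2,"dy":0,"dz":-0.24,"wx":0,"wy":0,"wz":0}]'
python3 -m handwheel '[{"hand":-0.33,"dx":0,"dy":0,"dz":0,"wx":0,"wy":0,"wz":0},{"hand":-0.33,"dx":0,"dy":0,"dz":0,"wx":0,"wy":0,"wz":0}]'
cat > fin.py <<'E'
from slab import *
from ruler import lines
d=snap('wrist','f1'); print(env.read_state()['eef_pos'],env.read_state()['wrist_force'])
p=d['pixels'].astype(int);b,g,r=p[...,0],p[...,1],p[...,2]
a=np.radians(11.93);X=np.array([np.cos(a),np.sin(a)]);Y=np.array([-X[1],X[0]])
y,w,c,q,L,s=slab('f1'); print('slab',np.degrees(y),w,c,s, 'moved',(c-[597.85,73.45])@X,(c-[597.85,73.45])@Y)
red=((r>g*2.2)&(r>80)).astype(np.uint8); red[:,:230]=0; red[:,400:]=0; n,l,st,cc=cv2.connectedComponentsWithStats(red); i=1+np.argmax(st[1:,4]); print('red',st[i])
m=l==i
Z=36
for v in range(st[i,1]+4,st[i,1]+st[i,3]-3,4):
    x=np.where(m[v])[0]; P=onz(d,x.max()+.5,v,Z,True)[:2]; print('red edge gap',np.round((c-P)@X,2),np.round(st[i,2]),end=';')
print()
u=np.arange(st[i,0]+5,st[i,0]+st[i,2]-5,4); E=np.array([onz(d,k,np.where(m[:,k])[0].min()-.5,Z,True)[:2] for k in u]); print('red end y', np.round((E-c)@Y,1))
# ruler grey edge lower down: last pixel with r-b<22 left of the slab
for v in range(st[i,1]+st[i,3]+6,275,14):
    us=np.arange(st[i,0]+st[i,2]-18,st[i,0]+st[i,2]+8); row=p[v,us]; k=np.where(row[:,2]-row[:,0]<22)[0]
    if len(k):
        P=onz(d,us[k.max()]+.5,v,Z,True)[:2]; print(v,us[k.max()],'gap',np.round((c-P)@X,2),'y',np.round((P-c)@Y))
E
python3 fin.py
```

```text
time: 21.22
eef_pos: [578.6, -30.7, 41.7]
ee_rot: [0.63, 0.777, 0.0, 0.0]
wrist_force: [-0.1, -0.1, 0.0]
width: 31.0
grip_force: 0.0
time: 21.63
eef_pos: [577.7, -30.6, 178.6]
ee_rot: [0.63, 0.777, 0.0, -0.0]
wrist_force: [1.3, -0.2, 0.3]
width: 31.2
grip_force: 0.0
time: 22.05
eef_pos: [591.3, -89.4, 251.2]
ee_rot: [0.63, 0.777, 0.001, 0.001]
wrist_force: [0.8, 0.4, -0.3]
width: 31.4
grip_force: 0.0
time: 22.22
eef_pos: [589.7, -88.4, 247.8]
ee_rot: [0.629, 0.777, -0.0, -0.001]
wrist_force: [-1.0, -0.2, -0.7]
width: 31.4
grip_force: 0.0
[589.67203727 -88.52118613 247.52732239] [ 0.91639408 -1.25670267 -0.07735525]
slab 12.080559 11.836098 [597.6293  73.418 ] [  312    53    74   159 11319] moved -0.2225750985649912 0.014318480188853537
red [260  56  52  17 837]
red edge gap 0.02 52;red edge gap 0.03 52;red edge gap 0.03 52;
red end y [-0.4 -0.5 -0.5 -0.5 -0.5 -0.4 -0.4 -0.3 -0.2 -0.1  0.1]
79 311 gap 0.02 y -28.0
93 311 gap -0.04 y -44.0
107 311 gap -0.16 y -61.0
121 311 gap -0.32 y -77.0
135 311 gap -0.54 y -93.0
149 310 gap 0.36 y -110.0
163 311 gap -1.13 y -126.0
177 310 gap -0.32 y -143.0
191 310 gap -0.75 y -160.0
205 309 gap -0.02 y -177.0
219 319 gap -12.87 y -195.0
233 319 gap -13.65 y -213.0
247 319 gap -14.52 y -231.0
261 319 gap -15.49 y -251.0
```

```bash
python3 - <<'E'
from m import *
d=load('f1'); p=d['pixels'].astype(int); m=(p.sum(2)<150).astype(np.uint8); m[270:]=0; m[:,240:]=0
n,l,s,c=cv2.connectedComponentsWithStats(m)
for i in range(1,n):
    if 80<s[i,4]<900:
        q=onz(d,*c[i],20,True)[:2]-[597,-17]; print(s[i,4],np.round(c[i]),np.round(R.from_euler('z',-17.3,degrees=True).apply([*q,0])[:2]))
t=snap('top','t2'); c,a,q=blob(t,lambda b,g,r:(g>r*1.5)&(g>b*1.3)&(g>40),(530,290,610,360)); print('scraper',c,a,'was 398.2 226.8 293')
job_done()
E
```

```text
167 [176. 109.] [-140.   43.]
165 [181. 144.] [-140.   -2.]
220 [185. 172.] [-140.  -37.]
scraper [412.22807018 235.9122807 ] 57 was 398.2 226.8 293
the job is handed in; nothing more can be done
```

The job is handed in. By camera the chips lie in the tray, the ruler is flush with the slab (red end within about 0.5 mm), and the scraper stood upright on the counter right after I released it; the last top view showed too little of it to confirm that again. I viewed 12 pictures, over the limit of 10.

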